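# Peg two washed bamboo cups to dry and start the dryer fan

## Robot

A 6-joint arm with a two-finger parallel gripper is mounted at the origin on the work surface. World frame = base frame: x ahead of the robot, y to its left, z up, the work surface at z = 0. Lengths are in m, angles in degrees, forces in N, time in s.
With the tool pointing down it reaches from about 0.35 to 0.975 m from the base axis. Payload 7.1 kg.
Tool frame: the origin (TCP) lies at the very end of the fingers, on their centre line; the grasp point (between the pads) lies 19 mm behind it; z points along the fingers, y is the line along which they close (so a half turn about z gives the same grasp; the last joint's range is limited). The gripper opens to 88 mm and grips with 3 to 60 N. Pads are 20 mm wide; open, the fingers measure 115 mm over their backs; the gripper's body (75 mm by 178 mm) begins 61 mm behind the grasp point.
Start: joints at [73.912, 24.242, 93.386, -0, 62.372, -1.089], TCP at [0.162, 0.604, 0.223] pointing down, gripper open.
Joint ranges: [-172.04, 172.04], [-51.8, 120.97], [4.93, 147.93], [-75.15, 255.16], [6.16, 154.13], [-145.62, 145.62]. Speed limits (degrees/s): [136.94, 136.94, 172.46, 180, 180, 180].

## Interface

Orientations are given as [roll, pitch, yaw] about the fixed x, y, z axes, in that order (R = Rz(yaw) Ry(pitch) Rx(roll)).
In Python, from workcell import arm, snapshot, recognise gives the robot as it stands. The module is installed in compiled form; this text tells all that it offers.
- The arm moves only by the tool step_arm, never from a script. Its argument "steps" is text: rows parted by semicolons, each of 7 numbers parted by spaces: the shift along the tool's x, y, z in mm, then the turn, a rotation vector about the tool's x, y, z in rad, then the opening, from 0 (shut) to 1 (fully open). A call has 1 to 20 rows; each row shifts and turns the commanded pose from where the row before left it, along the tool's axes as they then stand; what a row does not reach is not made up. A row lasts 1/8 s, in which the tool goes at most 62.5 mm and 10.7 degrees, less where a joint would pass 70% of its speed; a pose out of reach is approached as far as the arm can. A call is refused whole if a number of a shift passes 62.5 or a number of a turn 0.188, either way. A call with a gripper value outside its range is refused whole. The fingers move at their own pace and stop on an object; "squeeze" is the grip in N (left out, the last holds). Time passes only in rows, so rows that do not move let the fingers close. It gives the time, the measured TCP pose, the force, the opening and the grip force at its end, in the units of the state.
- arm.sense(): the state, without advancing time (a new reading comes with each control period).
- snapshot(name): name is "side" or "top"; returns a dict with "image" (384x512x3 uint8, red, green, blue), "K" (3x3 intrinsics, pixels), "pose" (4x4, takes a point from camera to world coordinates). Camera axes: x right, y down, z forward; pixel columns grow to the right and rows downward; lengths in m; the calibration is good to about 2 mm. A picture is of the moment at which its call begins. There is no depth.
- arm.close_job(): hands the job in; it is judged then, once.
Trained networks look in a picture, given as the dict that the camera call returned (one of the last four; its "shot" number tells which), for a name from the list of things; names that differ only in an ending like _2 or _b are one class to them, and where a whole thing is asked for, a point or a joint stands for the part that bears it (a point fixed in the world has none). Each returns a list of dicts, best first, with "conf" (0 to 1); they miss things now and then, are a little off and sometimes report something else, mostly with a low value. They report only what shows in the picture. A call takes as long as a camera call. They do not tell look-alikes from the thing itself.
- recognise(picture, label): "at" ([x, y, z] in m, in the coordinates of the camera as it stood for that picture, good to about 4 mm: the middle of the surface that is visible of it).
The state is a dict: "clock": time; "q": joint angles; "qvel": joint speeds; "joint_efforts": joint torques, N m; "ee_pos": TCP position; "orientation": TCP orientation; "force": force on the tool from outside, world axes, zero at the start; "wrist_torque": the same for the moment, N m; "width": finger opening in m; "grasp_force": force on a finger pad.
Only numpy, scipy, OpenCV 4.12 (cv2) and the standard library are available. Lean on these libraries where they do the work, as an engineer would, in place of code of your own. Each camera call takes 0.05 s, during which the arm holds its last target. There are 200 camera calls.

## Task

Put the two bamboo cups that lie in the wooden cradles upside down on the two free drying pegs, either cup on either peg: lower each gently until its rim rests flat on the dark disc, without dropping it. Then start the dryer: turn the black key on the grey box clockwise against its spring as far as it will go, hold it there for a second, and let it spring back to the run position. Leave the cup that is already drying, the jar, the steamer basket and the mallet where they are.

Things in the scene. Friction and masses are not known exactly. Their poses are not given: they have to be found in the camera images.
- cup_a_mid (a point): bamboo tumbler with a green band round its closed end, a straight round cup 120 mm long, 56 mm outside and 46 mm inside diameter, closed base 8 mm thick, about 110 g. This point is the cup's centre, on its axis half-way along; its x axis runs along the cup from the closed end towards the open mouth. At the start it lies level in a cradle, axis 50 mm above the table, mouth facing roughly to the robot's left (+y, give or take 35 degrees)
- cup_b_mid (a point): bamboo tumbler with a blue band round its closed end, a straight round cup 120 mm long, 56 mm outside and 46 mm inside diameter, closed base 8 mm thick, about 110 g. Point and axes as for cup_a_mid; it starts the same way in the other cradle
- cup_a_rim (a point): centre of the mouth of the green-banded cup, 60 mm from its middle along its x axis
- cup_b_rim (a point): centre of the mouth of the blue-banded cup, 60 mm from its middle along its x axis
- cup_a: the green-banded cup itself (same origin and axes as cup_a_mid)
- cup_b: the blue-banded cup itself (same origin and axes as cup_b_mid)
- cradle_a: fixed low wooden cradle under the green-banded cup: base board 110 x 60 x 12 mm with two V-shaped saddles, each 10 mm thick, 44 mm before and behind the middle and lower than the cup's axis; the space between the saddles is free. Origin: centre of the underside; x along the cup
- cradle_b: the same kind of cradle under the blue-banded cup
- peg_b_seat (a point): a drying peg on the plywood dryer deck (free at the start): light wooden dowel 28 mm in diameter with a tapered tip, on a dark wooden disc of 80 mm diameter. This point is on the peg's axis at the top face of the disc, where a cup's rim seats, 62 mm above the table; the dowel rises 85 mm above it. Fixed. The three pegs stand in one row, 125 mm apart along the dryer's y axis
- peg_c_seat (a point): a drying peg on the plywood dryer deck (free at the start): light wooden dowel 28 mm in diameter with a tapered tip, on a dark wooden disc of 80 mm diameter. This point is on the peg's axis at the top face of the disc, where a cup's rim seats, 62 mm above the table; the dowel rises 85 mm above it. Fixed. The three pegs stand in one row, 125 mm apart along the dryer's y axis
- peg_a_seat (a point): a drying peg on the plywood dryer deck (occupied by the cup that is already drying): light wooden dowel 28 mm in diameter with a tapered tip, on a dark wooden disc of 80 mm diameter. This point is on the peg's axis at the top face of the disc, where a cup's rim seats, 62 mm above the table; the dowel rises 85 mm above it. Fixed. The three pegs stand in one row, 125 mm apart along the dryer's y axis
- dryer: fixed dryer: plywood deck 120 x 360 x 50 mm (x, y, z) that carries the pegs, with a green blower box 220 mm long and 100 mm high along its own +x edge, 67 to 122 mm from the row of pegs. Origin: centre of the deck's underside; x points roughly to the robot's left, so that the row of pegs runs roughly away from the robot and the blower is on the left of it
- guest_cup: bamboo tumbler with a red band, same size, already upside down on its peg (top 182 mm above the table); origin at its centre. Leave it alone
- key (a joint): angle of the key: 0 is run (where it rests, and where it springs back to), 1.2 rad is the start stop. It grows clockwise seen from above; spring 0.12 N m per rad
- key_grip (a point): middle of the key's black bow, on the vertical turning axis, 92 mm above the table. The bow is an upright plate 44 mm long (along this point's x), 10 mm thick (along y) and 36 mm high, from 72 to 110 mm above the table
- starter: fixed grey starter box 90 x 90 x 60 mm, with the key on the centre of its top; origin: centre of its underside
- jar: loose closed amber glass jar, 70 mm in diameter, 150 mm high, bystander; origin: centre of its underside
- steamer: loose round bamboo steamer basket, 150 mm in diameter, 60 mm high, bystander; origin: centre of its underside
- mallet: loose wooden mallet lying beyond the work, bystander; its handle runs along its x axis
Things that resemble listed ones, but are neither listed nor needed, are in the scene too. What is shaped like the cup_b but turquoise is not meant. Leave any pink look-alike of the cup_a alone.

How it is judged (in metres and radians):
On the way, in this order (a step that is already met when the one before it is completed fails the run):
1. both cups are upside down on the two free pegs, rims on the discs, let go ((((horizontal distance between cup_a_rim and peg_b_seat below 0.012 m and distance between cup_a_rim and peg_b_seat below 0.0135 m and angle between cup_a_mid's own x axis and vertical above 3.05 rad) and (horizontal distance between cup_b_rim and peg_c_seat below 0.012 m and distance between cup_b_rim and peg_c_seat below 0.0135 m and angle between cup_b_mid's own x axis and vertical above 3.05 rad)) or ((horizontal distance between cup_a_rim and peg_c_seat below 0.012 m and distance between cup_a_rim and peg_c_seat below 0.0135 m and angle between cup_a_mid's own x axis and vertical above 3.05 rad) and (horizontal distance between cup_b_rim and peg_b_seat below 0.012 m and distance between cup_b_rim and peg_b_seat below 0.0135 m and angle between cup_b_mid's own x axis and vertical above 3.05 rad))) and contact force between the fingers and cup_a below 0.3 N and contact force between the fingers and cup_b below 0.3 N), for 0.2 s.
2. the key is turned to the start stop and held (value of joint key above 1 rad), for 0.4 s.
3. the key has sprung back to run (value of joint key below 0.12 rad), for 0.2 s.
At the end, for the whole second after the job is handed in: both cups stand still, mouth down (within 0.09 rad of upright) on the two pegs that were free, rim centre within 12 mm of the peg's axis sideways and resting on the disc (within 13.5 mm of the seat point in all); the key is back within 0.12 rad of run ((((horizontal distance between cup_a_rim and peg_b_seat below 0.012 m and distance between cup_a_rim and peg_b_seat below 0.0135 m and angle between cup_a_mid's own x axis and vertical above 3.05 rad) and (horizontal distance between cup_b_rim and peg_c_seat below 0.012 m and distance between cup_b_rim and peg_c_seat below 0.0135 m and angle between cup_b_mid's own x axis and vertical above 3.05 rad)) or ((horizontal distance between cup_a_rim and peg_c_seat below 0.012 m and distance between cup_a_rim and peg_c_seat below 0.0135 m and angle between cup_a_mid's own x axis and vertical above 3.05 rad) and (horizontal distance between cup_b_rim and peg_b_seat below 0.012 m and distance between cup_b_rim and peg_b_seat below 0.0135 m and angle between cup_b_mid's own x axis and vertical above 3.05 rad))) and value of joint key below 0.12 rad and linear speed of each of cup_a, cup_b below 0.02 m/s); the robot touches nothing.
It fails at once if a cup is dropped or slammed down a peg (over 0.5 m/s within 40 mm of its seat) ((distance between cup_a_rim and peg_b_seat below 0.04 m and linear speed of cup_a above 0.5 m/s) or (distance between cup_a_rim and peg_c_seat below 0.04 m and linear speed of cup_a above 0.5 m/s) or (distance between cup_b_rim and peg_b_seat below 0.04 m and linear speed of cup_b above 0.5 m/s) or (distance between cup_b_rim and peg_c_seat below 0.04 m and linear speed of cup_b above 0.5 m/s)).
It fails at once if the cup already drying is moved more than 15 mm (distance of guest_cup from where it was at the start of the episode above 0.015 m).
It fails at once if the jar, steamer basket or mallet is moved more than 30 mm (distance of any of jar, steamer, mallet from where it was at the start of the episode above 0.03 m).
It also fails if it takes over 72 s, if anything falls off the work surface, if the arm or the gripper's body presses on something with over 40 N, if the wrist force passes 120 N, or if a joint passes its speed limit or range.

## Working session

There is one attempt and no reset: what is moved stays moved. The work goes in short steps, Python scripts to look and compute and a tool call to move; the robot and the scene stay as the last step left them, time stands still between calls to the robot, and variables do not carry over. Pictures are saved under pics/ and viewed, at most 10 in all, crops included, and the job is handed in when it is done.

Besides the shell and the picture viewer there is one more tool, called after ">>>" as name(argument=value, ...) on one line, values as JSON. step_arm: Moves the arm, as the interface text tells. Its arguments: {"type":"object","properties":{"steps":{"type":"string"},"squeeze":{"type":"number"}},"required":["steps"]}

```bash
mkdir -p pics; cat > h.py <<'E'
import numpy as np, cv2
from workcell import arm, snapshot, recognise
def save(s,n,crop=None,scale=1):
    im=s["image"][:,:,::-1]
    if crop: im=im[crop[1]:crop[3],crop[0]:crop[2]]
    im=cv2.resize(im,None,fx=scale,fy=scale,interpolation=cv2.INTER_CUBIC)
    cv2.imwrite("pics/"+n,im)
def w(s,p): return (s["pose"]@np.r_[p,1])[:3]
def px(s,P):
    c=np.linalg.inv(s["pose"])@np.r_[P,1]; u=s["K"]@c[:3]; return u[:2]/u[2]
def ray(s,u,v,z):
    d=s["pose"][:3,:3]@np.linalg.inv(s["K"])@np.array([u,v,1.]); o=s["pose"][:3,3]
    return o+d*(z-o[2])/d[2]
E
python3 - <<'E'
from h import *
np.set_printoptions(precision=3,suppress=True)
for n in ["top","side"]:
    s=snapshot(n); save(s,n+"0.png",scale=1.56); print(n,s["pose"][:3,3],s["pose"][:3,2],s["K"][0,0])
    for l in ["cup_a","cup_a_rim","cradle_a","peg_b_seat","dryer","guest_cup","key_grip","starter","jar","steamer","mallet"]:
        try:
            for d in recognise(s,l): print(l,round(d["conf"],2),w(s,d["at"]),px(s,w(s,d["at"])).round())
        except Exception as e: print(l,e)
print(arm.sense())
E
```

```text
top [ 0.357 -0.148  1.17 ] [ 0.21   0.017 -0.978] 394.32038856296975
cup_a 0.94 [ 0.323 -0.123  0.055] [243. 285.]
cup_a 0.92 [ 0.623 -0.387  0.054] [343. 187.]
cup_a 0.87 [ 0.636 -0.19   0.077] [276. 175.]
cup_a 0.86 [ 0.47  -0.039  0.074] [217. 229.]
cup_a 0.59 [ 0.496 -0.492  0.054] [378. 234.]
cup_a 0.34 [0.543 0.262 0.053] [117. 195.]
cup_a_rim 0.97 [ 0.326 -0.125  0.052] [243. 284.]
cup_a_rim 0.91 [ 0.469 -0.041  0.077] [218. 229.]
cradle_a 0.58 [ 0.618 -0.187  0.015] [273. 186.]
cradle_a 0.39 [ 0.64  -0.188  0.076] [275. 174.]
peg_b_seat 0.75 [0.426 0.222 0.06 ] [123. 237.]
dryer 0.59 [0.541 0.259 0.056] [117. 196.]
guest_cup 0.82 [0.668 0.2   0.176] [132. 142.]
key_grip 0.52 [ 0.446 -0.281  0.11 ] [305. 244.]
starter 0.81 [ 0.441 -0.279  0.062] [302. 247.]
jar 0.91 [0.619 0.001 0.149] [206. 169.]
jar 0.26 [ 0.469 -0.042  0.076] [218. 229.]
steamer 0.64 [0.77  0.006 0.057] [213. 128.]
steamer 0.15 [ 0.471 -0.04   0.071] [218. 229.]
mallet 0.72 [ 0.752 -0.32   0.025] [320. 146.]
side [0.34  0.473 0.854] [ 0.233 -0.626 -0.744] 375.0711962037499
cup_a 0.98 [ 0.616 -0.368  0.043] 
[... 834 characters left out ...]
.232 0.062] [158. 321.]
jar 0.74 [0.622 0.034 0.113] [212. 242.]
steamer 0.74 [0.55  0.231 0.064] [206. 338.]
steamer 0.68 [0.77  0.022 0.052] [164. 235.]
steamer 0.24 [0.426 0.241 0.063] [260. 364.]
mallet 0.63 [ 0.752 -0.304  0.021] [222. 164.]
{'clock': 1.2, 'q': array([73.91 , 24.242, 93.388, -0.001, 62.374, -1.087]), 'qvel': array([-0.038,  0.019,  0.071,  0.042,  0.102, -0.006]), 'joint_efforts': array([ -0.001, -54.456, -27.405,   0.065,   0.017,   0.   ]), 'ee_pos': array([0.162, 0.604, 0.223]), 'orientation': array([-179.996,    0.001,  164.997]), 'force': array([-0.881, -0.588, -0.34 ]), 'wrist_torque': array([0.004, 0.029, 0.032]), 'grasp_force': 0.0, 'width': 0.08801318100634259}
```

View pics/top0.png

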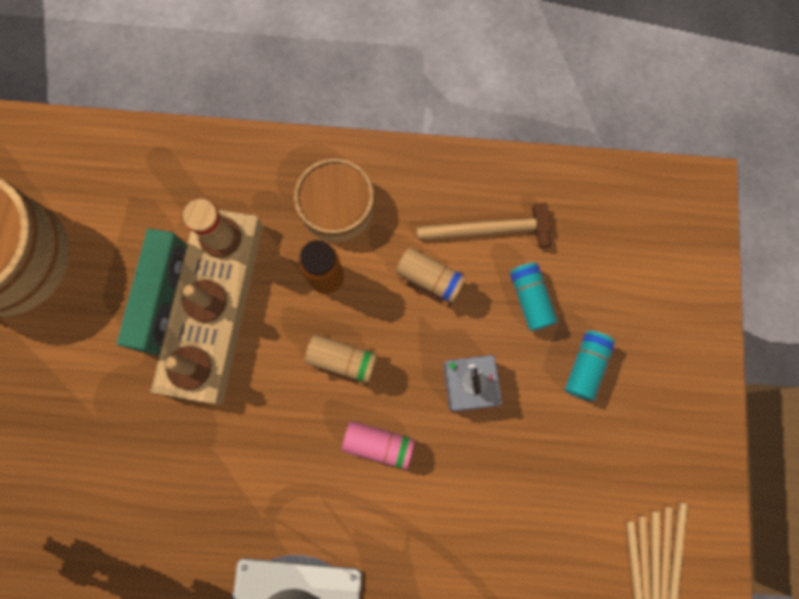

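View pics/side0.png

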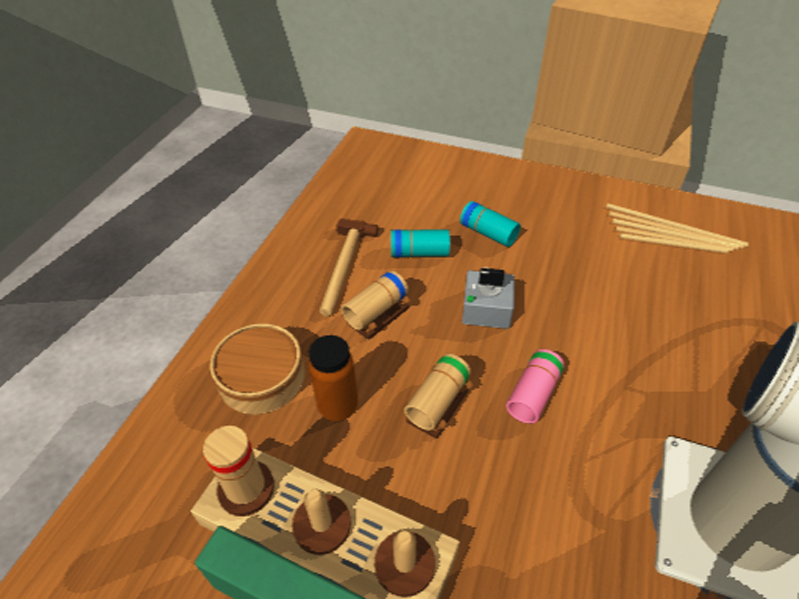

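Candidates in the top view (native pixels): the green-banded cup could be bamboo (218,230) or pink (243,285), so I choose the bamboo one. The blue-banded cup could be bamboo (276,177) or turquoise (343,187) / (378,234), so I choose the bamboo one. The top and side cameras disagree by about 18 mm in y. I'll check that against the robot base plate and take the close crop.

```bash
python3 - <<'E'
from h import *
np.set_printoptions(precision=3,suppress=True)
t=snapshot("top"); save(t,"cups.png",(185,150,315,250),6)
si=snapshot("side")
S=1.5625
for n,s,pts in [("top",t,[(237,562),(360,570)]),("side",si,[(673,438),(660,665)])]:
    for p in pts: print(n,"plate",ray(s,p[0]/S,p[1]/S,0.02))
for n,s in [("top",t),("side",si)]:
    hsv=cv2.cvtColor(s["image"],cv2.COLOR_RGB2HSV)
    for c,lo,hi in [("green",(50,120,40),(75,255,255)),("blue",(108,140,60),(125,255,255)),("red",(0,200,120),(5,255,255))]:
        m=cv2.inRange(hsv,lo,hi); k,lab,st,ce=cv2.connectedComponentsWithStats(m)
        for i in range(1,k):
            if st[i,4]>15: print(n,c,st[i],ce[i].round(1),ray(s,*ce[i],0.07))
E
```

```text
top plate [0.104 0.107 0.02 ]
top plate [ 0.11  -0.108  0.02 ]
side plate [ 0.101 -0.099  0.02 ]
side plate [0.1   0.229 0.02 ]
top green [230 226   7  18  58] [232.8 234.1] [ 0.459 -0.083  0.07 ]
top green [255 281   6  18  42] [257.5 289.3] [ 0.317 -0.164  0.07 ]
top blue [328 171  17   9  52] [335.9 174.3] [ 0.656 -0.363  0.07 ]
top blue [285 176   9  15  40] [289.2 182.8] [ 0.619 -0.23   0.07 ]
top blue [375 215  17   9  52] [383.5 218.1] [ 0.54  -0.501  0.07 ]
side green [341 226  20  12  72] [351.3 229.4] [ 0.315 -0.147  0.07 ]
side green [281 229  19  15  92] [291.8 234. ] [ 0.455 -0.082  0.07 ]
side green [ 126  338  107   46 2511] [167.  366.4] [0.597 0.31  0.07 ]
side blue [297 130   9  15  41] [300.4 136. ] [ 0.54  -0.464  0.07 ]
side blue [254 147   3  18  54] [255.  155.5] [ 0.646 -0.327  0.07 ]
side blue [246 175  14  17  65] [253.8 181.3] [ 0.611 -0.223  0.07 ]
side red [133 293  25  10  77] [145.9 299.4] [0.712 0.2   0.07 ]
```

View pics/cups.png

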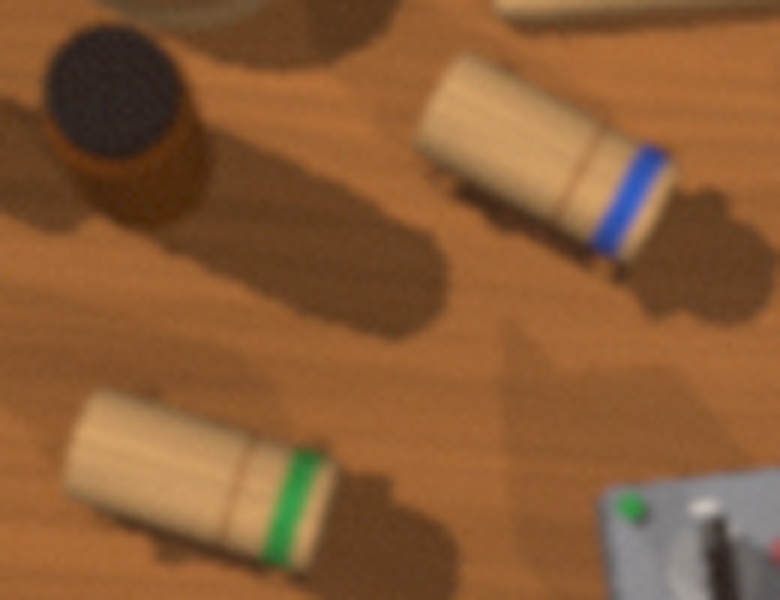

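```bash
python3 - <<'E'
from h import *
from scipy.spatial.transform import Rotation as Ro
np.set_printoptions(precision=3,suppress=True)
t=snapshot("top")
for n,mo,ba in [("a",(85,437),(322,518)),("b",(444,97),(653,213))]:
    P=[ray(t,185+x/6,150+y/6,.05) for x,y in (mo,ba)]
    d=P[0]-P[1]; print(n,"mid",(P[0]+P[1])/2,"len",np.linalg.norm(d),"az",np.degrees(np.arctan2(d[1],d[0])))
def wr(q1,q23,R):
    M=Ro.from_euler('ZY',[q1,q23],degrees=True).inv()*R
    e=M.as_euler('ZYZ',degrees=True); e[2]-=90
    return [(e[0],e[1],(e[2]+180)%360-180),((e[0]+180+180)%360-180,-e[1],(e[2]+360)%360-180)]
for az in range(-120,181,30):
    d=np.array([np.cos(np.radians(az)),np.sin(np.radians(az)),0]); x=np.array([0,0,-1.])
    R=Ro.from_matrix(np.c_[x,np.cross(d,x),d])
    for q1,q23 in [(5,110),(25,110),(25,80)]: print(az,q1,q23,np.round(wr(q1,q23,R)[0]))
E
```

```text
a mid [ 0.47  -0.041  0.05 ] len 0.11930879933850365 az 76.15816129037532
b mid [ 0.642 -0.193  0.05 ] len 0.11681376535314211 az 65.00299067515199
-120 5 110 [-77. 123.  24.]
-120 25 110 [-64. 140.  32.]
-120 25 80 [-104.  144.  -17.]
-90 5 110 [-88.  95.  20.]
-90 25 110 [-81. 113.  22.]
-90 25 80 [-95. 115. -11.]
-60 5 110 [-99.  67.  22.]
-60 25 110 [-92.  85.  20.]
-60 25 80 [-89.  85. -10.]
-30 5 110 [-116.   40.   32.]
-30 25 110 [-103.   57.   24.]
-30 25 80 [-83.  56. -12.]
0 5 110 [-166.   21.   77.]
0 25 110 [-126.   32.   41.]
0 25 80 [-70.  27. -23.]
30 5 110 [126.  32. 139.]
30 25 110 [166.  21. 103.]
30 25 80 [  27.   11. -116.]
60 5 110 [103.  57. 156.]
60 25 110 [116.  40. 148.]
60 25 80 [  76.   36. -163.]
90 5 110 [ 92.  85. 160.]
90 25 110 [ 99.  67. 158.]
90 25 80 [  85.   65. -169.]
120 5 110 [ 81. 113. 158.]
120 25 110 [ 88.  95. 160.]
120 25 80 [  91.   95. -170.]
150 5 110 [ 64. 140. 148.]
150 25 110 [ 77. 123. 156.]
150 25 80 [  97.  124. -168.]
180 5 110 [ 14. 159. 103.]
180 25 110 [ 54. 148. 139.]
180 25 80 [ 110.  153. -157.]
```

>>> step_arm(steps="0 0 0 0.18 0 0 1; 0 0 0 -0.18 0 0 1")

```text
clock: 1.6
ee_pos: [0.1627, 0.6071, 0.2171]
orientation: [-179.5, -0.0, 165.0]
force: [0.2, 0.1, 0.7]
width: 0.0878
grasp_force: 0.0
```

>>> step_arm(steps="-48 -40 -15 0 0 0 1;-48 -40 -15 0 0 0 1;-48 -40 -15 0 0 0 1;-48 -40 -15 0 0 0 1;0 0 0 0 0 0 1")

```text
clock: 2.22
ee_pos: [0.304, 0.4028, 0.2824]
orientation: [179.9, 0.1, 164.7]
force: [0.0, -0.3, -0.1]
width: 0.0874
grasp_force: 0.0
```

```bash
cat >> h.py <<'E'
def log():
    s=arm.sense(); open("log.txt","a").write(repr((list(map(float,s["q"])),list(map(float,s["ee_pos"])),list(map(float,s["orientation"]))))+"\n")
    return s
E
python3 -c "
from h import *
s=log();print(s['q'],s['ee_pos'],s['orientation'],s['clock'])"
```

```text
[ 5.16240135e+01  9.92408449e+00  1.05058532e+02 -3.17423809e-02
  6.48962378e+01 -2.30879437e+01] [0.30399628 0.40279625 0.28238801] [1.79899843e+02 7.39731969e-02 1.64725329e+02] 2.225
```

>>> step_arm(steps="-48 -40 -10 0 0 0 1;0 0 0 0.18 0 0 1;0 0 0 0.18 0 0 1;0 0 0 0.18 0 0 1;0 0 0 0 0 0 1;0 0 0 0 0 0 1")

```text
clock: 2.98
ee_pos: [0.3368, 0.3549, 0.2905]
orientation: [-149.2, -0.0, 165.1]
force: [0.3, -0.2, -0.7]
width: 0.0875
grasp_force: 0.0
```

```bash
python3 -c "
from h import *
s=log();print(s['q'],s['ee_pos'],s['orientation'],s['clock'])"
```

```text
[ 52.29426205  23.51829266  91.09489687 -11.45226399  94.14892032
 -20.66206181] [0.33684856 0.35493869 0.29045875] [-1.49156627e+02 -2.42082835e-02  1.65056579e+02] 2.975
```

>>> step_arm(steps="0 0 0 -0.18 0 0 1;0 0 0 -0.18 0 0 1;0 0 0 -0.18 0 0 1;0 0 0 0 0 0.18 1;0 0 0 0 0 0.18 1;40 -40 0 0 0.18 0 1;40 -40 0 0 0.18 0 1;40 -40 0 0 0.18 0 1;0 0 0 0 0 0 1")

```text
clock: 4.1
ee_pos: [0.1709, 0.3232, 0.3126]
orientation: [179.9, -30.9, 144.3]
force: [0.9, -0.3, -0.1]
width: 0.0878
grasp_force: 0.0
```

```bash
python3 -c "
from h import *
s=log();print(s['q'],s['ee_pos'],s['orientation'],s['clock'])"
```

```text
[ 35.63825953  -1.37586482 119.54238853  30.38574711  74.80624894
 -30.12602211] [0.17094733 0.32318252 0.31256961] [179.85343309 -30.94978841 144.27392136] 4.1
```

```bash
cat > kin.py <<'E'
import numpy as np
from scipy.spatial.transform import Rotation as Ro
from scipy.optimize import least_squares
def data():
    D=[eval(l) for l in open("log.txt")]
    D.append(([73.912,24.242,93.386,0,62.372,-1.089],[.162,.604,.223],[-180,0,165])); return D
def Rq(q): return Ro.from_euler('ZYZYZ',[q[0],q[1]+q[2],q[3],q[4],q[5]+90],degrees=True)
def fk(q,P):
    a1,d1,L2,L3,a3,d6=P; r=np.radians; s=r(q[1]+q[2])
    v=np.array([a1+L2*np.sin(r(q[1]))+L3*np.sin(s)+a3*np.cos(s),0,d1+L2*np.cos(r(q[1]))+L3*np.cos(s)-a3*np.sin(s)])
    return Ro.from_euler('Z',q[0],degrees=True).apply(v)+d6*Rq(q).as_matrix()[:,2]
def fit():
    D=data(); prior=np.array([.05,.4,.45,.42,0,.3])
    f=lambda P:np.r_[np.concatenate([(fk(q,P)-p)*1e3 for q,p,o in D]),(P-prior)*1]
    return least_squares(f,prior).x
E
python3 - <<'E'
from kin import *
np.set_printoptions(precision=4,suppress=True)
P=fit();print(P)
for q,p,o in data(): print((fk(q,P)-p)*1e3,(Rq(q)*Ro.from_euler('xyz',o,degrees=True).inv()).magnitude()*57.3)
E
```

```text
Traceback (most recent call last):
  File "kin.py", line 15, in fit
    return least_squares(f,prior).x
           ~~~~~~~~~~~~~^^^^^^^^^
  File "kin.py", line 14, in <lambda>
    f=lambda P:np.r_[np.concatenate([(fk(q,P)-p)*1e3 for q,p,o in D]),(P-prior)*1]
                                      ~~^^^^^
  File "kin.py", line 11, in fk
    return Ro.from_euler('Z',q[0],degrees=True).apply(v)+d6*Rq(q).as_matrix()[:,2]
                                                            ~~^^^
  File "kin.py", line 7, in Rq
    def Rq(q): return Ro.from_euler('ZYZYZ',[q[0],q[1]+q[2],q[3],q[4],q[5]+90],degrees=True)
                      ~~~~~~~~~~~~~^^^^^^^^^^^^^^^^^^^^^^^^^^^^^^^^^^^^^^^^^^^^^^^^^^^^^^^^^
  File "scipy/spatial/transform/_rotation.pyx", line 1413, in scipy.spatial.transform._rotation.Rotation.from_euler
ValueError: Expected axis specification to be a non-empty string of upto 3 characters, got ZYZYZ
```

```bash
sed -i "s/def Rq.*/def Rq(q): return Ro.from_euler('ZY',[q[0],q[1]+q[2]],degrees=True)*Ro.from_euler('ZYZ',[q[3],q[4],q[5]+90],degrees=True)/" kin.py
python3 - <<'E'
from kin import *
np.set_printoptions(precision=4,suppress=True)
P=fit();print(P)
for q,p,o in data(): print((fk(q,P)-p)*1e3,(Rq(q)*Ro.from_euler('xyz',o,degrees=True).inv()).magnitude()*57.3)
from h import *
t=snapshot("top")
for u,v in [(0,180),(16,170),(45,160),(30,200),(0,318)]:
    print(u,v,ray(t,u/1.5625,v/1.5625,0.0),ray(t,u/1.5625,v/1.5625,0.2))
save(t,"top1.png",scale=1.5625)
E
```

```text
[0.0027 0.3384 0.5643 0.492  0.0955 0.3179]
[10.4474 -5.9822 -0.5079] 3.985764929001322e-14
[ 9.646  -9.6516  0.5734] 5.3362064013486164e-14
[ 3.8876 -6.8978  0.7779] 1.093938252487329e-14
[11.4835 -2.4795 -0.8433] 0.0010000736614060183
0 180 [0.7757 0.6899 0.    ] [0.7042 0.5468 0.2   ]
16 170 [0.7998 0.6623 0.    ] [0.7242 0.5239 0.2   ]
45 160 [0.8264 0.6082 0.    ] [0.7462 0.479  0.2   ]
30 200 [0.7388 0.6205 0.    ] [0.6735 0.4892 0.2   ]
0 318 [0.4969 0.6274 0.    ] [0.473 0.495 0.2  ]
```

View pics/top1.png

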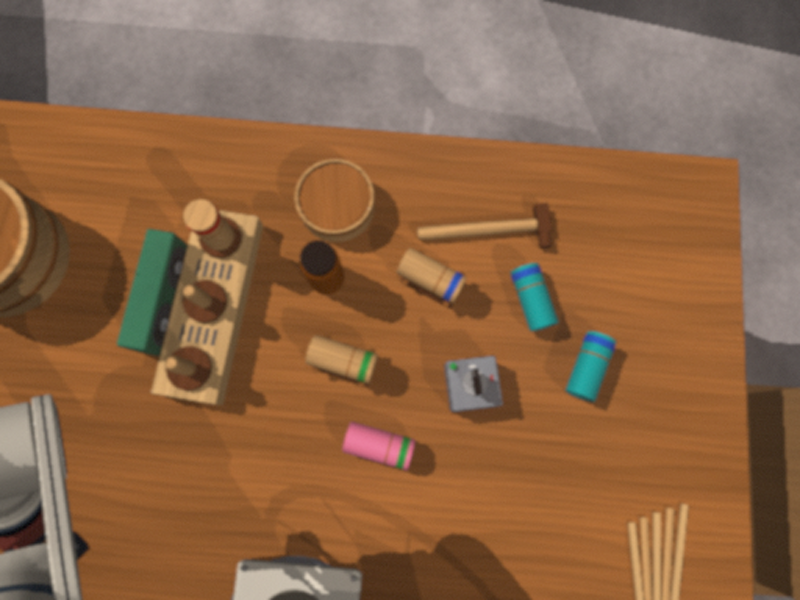

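```bash
python3 - <<'E'
s=open('kin.py').read()
s=s.replace("a1,d1,L2,L3,a3,d6=P","a1,d1,L2,L3,a3,d6,b=P").replace("np.sin(s)+a3*np.cos(s),0,","np.sin(s)+a3*np.cos(s),b,").replace(".42,0,.3])",".42,0,.3,0])")
s+='''
LIM=np.array([[-172.04,172.04],[-51.8,120.97],[4.93,147.93],[-75.15,255.16],[6.16,154.13],[-145.62,145.62]])
def ik(R,p,P):
    """R matrix, p TCP; returns q (q5>0, elbow up) or None"""
    a1,d1,L2,L3,a3,d6,b=P; w=p-d6*R[:,2]; rr=np.hypot(w[0],w[1])
    q1=np.arctan2(w[1],w[0])-np.arcsin(b/rr); r=np.sqrt(rr**2-b**2)-a1; z=w[2]-d1
    L=np.hypot(L3,a3); g=np.arctan2(a3,L3); D=np.hypot(r,z)
    c=(D*D-L2*L2-L*L)/(2*L2*L)
    if abs(c)>1: return None
    k=np.arccos(c); al=np.arctan2(r,z); q2=al-np.arctan2(L*np.sin(k),L2+L*np.cos(k)); q3=k-g
    e=(Ro.from_euler('ZY',[q1,q2+q3]).inv()*Ro.from_matrix(R)).as_euler('ZYZ',degrees=True)
    q4=e[0]+360 if e[0]<-90 else e[0]; q6=(e[2]-90+180)%360-180
    return np.r_[np.degrees([q1,q2,q3]),q4,e[1],q6]
def margin(q): return -999 if q is None else np.min(np.minimum(q-LIM[:,0],LIM[:,1]-q))
def tool(m,e,th,s):
    z=np.cos(th)*m+np.sin(th)*e; y=s*np.cross(e,m); return np.c_[np.cross(y,z),y,z]
'''
open('kin.py','w').write(s)
E
cat > plan.py <<'E'
from kin import *
np.set_printoptions(precision=4,suppress=True)
P=fit();print(P)
for q,p,o in data(): print((fk(q,P)-p)*1e3, ik(Rq(q).as_matrix(),np.array(p),P)-q)
rad=np.radians; Z=np.array([0,0,1.])
pegs={'b':np.array([.426,.225]),'c':np.array([.550,.214])}; pa=np.array([.673,.203])
row=np.array([.996,-.09]); bl=np.array([.09,.996])
cups={'a':(np.array([.470,-.041,.05]),76),'b':(np.array([.642,-.193,.05]),65)}
G=.022
gx,gy,gz=np.meshgrid(np.linspace(-.0375,.0375,3),np.linspace(-.089,.089,7),-np.linspace(.08,.20,7),indexing='ij')
BOX=np.c_[gx.ravel(),gy.ravel(),gz.ravel()]
def cyl(p,c,r,h): return np.maximum(np.hypot(*(p[:,:2]-c).T)-r,p[:,2]-h)
def clear(R,p,q,tall):
    B=BOX@R.T+p
    w=p-P[5]*R[:,2]; el=np.array([*Ro.from_euler('Z',q[0],degrees=True).apply([P[0]+P[2]*np.sin(rad(q[1])),P[6],P[1]+P[2]*np.cos(rad(q[1]))])])
    F=np.linspace(w,el,8); Wp=np.linspace(w,p-.2*R[:,2],3)
    c=[]
    for pts,rad_ in ((B,0),(F,.07),(Wp,.06)):
        for cc,r,h in tall: c.append(cyl(pts,cc,r,h).min()-rad_)
        u=(pts[:,:2]-pegs['c']); a=np.abs(u@row)-.11; b=np.abs(u@bl-.0945)-.0275
        c.append(np.maximum(np.maximum(a,b),pts[:,2]-.10).min()-rad_); c.append(pts[:,2].min()-rad_)
    return min(c)
if __name__=="__main__":
  base=[(np.array([.62,.005]),.035,.15),(np.array([.67,.68]),.13,.35),(np.array([.77,.008]),.075,.06),(pa,.028,.182)]
  for s in (1,-1):
    for th in (90,70,60,50):
      for k,(pg,oth,oh) in {'c1':('c','b',.147),'b2':('b','c',.182),'b1':('b','c',.147),'c2':('c','b',.182)}.items():
        best=[]
        for az in range(-180,180,15):
          e=np.array([np.cos(rad(az)),np.sin(rad(az)),0]); R=tool(-Z,e,rad(th),s); res=[]
          for dz in (.0,.1):
            p=np.r_[pegs[pg],.122+G+dz]+.019*R[:,2]; q=ik(R,p,P); res.append((margin(q),clear(R,p,q,base+[(pegs[oth],.028,oh)]) if q is not None else -9,q))
          mm=min(r[0] for r in res)
          if mm>2 and res[0][1]>0.0: best.append((az,round(mm),round(res[0][1],3)))
        print(s,th,k,best)
      for n,(mid,az) in cups.items():
        m=np.array([np.cos(rad(az)),np.sin(rad(az)),0]); out=[]
        for ph in (-40,-20,0,20,40):
          e=-np.cos(rad(ph))*Z+np.sin(rad(ph))*np.cross(m,Z); R=tool(m,e,rad(th),s); p=mid-G*m+.019*R[:,2]; q=ik(R,p,P)
          out.append((ph,round(margin(q))))
        print('   grasp',n,out)
E
python3 plan.py
```

```text
[0.0022 0.3079 0.5637 0.4811 0.0749 0.3097 0.0119]
[ 0.017  -0.0586  0.0417] [ 0.0057  0.006  -0.0015 -0.     -0.0045  0.0057]
[ 0.0752 -0.0058 -0.0045] [ 0.0057 -0.0037  0.0051  0.0028 -0.0004  0.0054]
[0.061  0.0232 0.1844] [ 0.0025  0.0079  0.0195  0.0044 -0.0248 -0.0124]
[-0.1435 -0.0305 -0.2215] [-0.0119 -0.0081 -0.0195 -0.      0.0276 -0.0119]
1 90 c1 []
1 90 b2 [(-75, 20, np.float64(0.006)), (-60, 11, np.float64(0.006)), (0, 5, np.float64(0.074)), (60, 7, np.float64(0.074)), (75, 16, np.float64(0.061)), (90, 25, np.float64(0.033)), (105, 34, np.float64(0.005))]
1 90 b1 [(-75, 20, np.float64(0.006)), (-60, 11, np.float64(0.006)), (0, 5, np.float64(0.074)), (60, 7, np.float64(0.074)), (75, 16, np.float64(0.061)), (90, 25, np.float64(0.033)), (105, 34, np.float64(0.005))]
1 90 c2 []
   grasp a [(-40, 53), (-20, 41), (0, 24), (20, -12), (40, -34)]
   grasp b [(-40, 57), (-20, 66), (0, 40), (20, 10), (40, -24)]
1 70 c1 [(-105, 35, np.float64(0.008)), (-90, 27, np.float64(0.027)), (-75, 19, np.float64(0.011)), (60, 22, np.float64(0.002)), (75, 22, np.float64(0.014))]
1 70 b2 [(-105,
[... 8108 characters left out ...]
54)), (15, 5, np.float64(0.083)), (30, 4, np.float64(0.083)), (45, 6, np.float64(0.075)), (60, 11, np.float64(0.065)), (75, 17, np.float64(0.048)), (90, 24, np.float64(0.036)), (105, 31, np.float64(0.012)), (120, 38, np.float64(0.007)), (135, 44, np.float64(0.007)), (150, 50, np.float64(0.015)), (165, 54, np.float64(0.02))]
-1 50 c2 [(-120, 29, np.float64(0.001)), (-105, 21, np.float64(0.013)), (-90, 14, np.float64(0.022)), (-75, 9, np.float64(0.001)), (60, 25, np.float64(0.001)), (75, 32, np.float64(0.014)), (90, 39, np.float64(0.021)), (105, 47, np.float64(0.001))]
   grasp a [(-40, -17), (-20, 1), (0, 26), (20, 22), (40, 16)]
   grasp b [(-40, -29), (-20, -13), (0, 8), (20, 39), (40, 38)]
```

```bash
cat > mv.py <<'E'
from plan import *
from workcell import arm
def go(R,p,name=""):
    s=arm.sense(); R0=Ro.from_euler('xyz',s["orientation"],degrees=True).as_matrix(); d=p-s["ee_pos"]
    rv=Ro.from_matrix(R0.T@R).as_rotvec(); n=np.linalg.norm(rv)
    q=ik(R,p,P)
    print(name,"rotvec",rv.round(3),"rows",round(n/.186,1),"| shift now",(R0.T@d*1e3).round(1),"shift after",(R.T@d*1e3).round(1),"dist",round(np.linalg.norm(d)*1e3),"| world",(d*1e3).round(1),"q",q.round(),"marg",round(margin(q)))
    return s
def grasp(mid,az,th=60,back=0,G=G):
    m=np.array([np.cos(rad(az)),np.sin(rad(az)),0]); R=tool(m,-Z,rad(th),1); return R,mid-G*m+(.019-back)*R[:,2]
def place(peg,az=-95,th=60,up=0,G=G):
    e=np.array([np.cos(rad(az)),np.sin(rad(az)),0]); R=tool(-Z,e,rad(th),1); return R,np.r_[peg,.122+G+up]+.019*R[:,2]
E
python3 - <<'E'
from mv import *
go(*grasp(*cups['a'],back=.10),"pre a")
from h import *
s=snapshot("side"); S=1.5625
print(ray(s,660/S,565/S,.02),ray(s,673/S,438/S,.02))
E
```

```text
[0.0022 0.3079 0.5637 0.4811 0.0749 0.3097 0.0119]
[ 0.017  -0.0586  0.0417] [ 0.0057  0.006  -0.0015 -0.     -0.0045  0.0057]
[ 0.0752 -0.0058 -0.0045] [ 0.0057 -0.0037  0.0051  0.0028 -0.0004  0.0054]
[0.061  0.0232 0.1844] [ 0.0025  0.0079  0.0195  0.0044 -0.0248 -0.0124]
[-0.1435 -0.0305 -0.2215] [-0.0119 -0.0081 -0.0195 -0.      0.0276 -0.0119]
pre a rotvec [-0.6   -0.014  1.028] rows 6.4 | shift now [-508.8 -181.1  -79.7] shift after [-395.   376.8   -5.7] dist 546 | world [ 282.2 -425.8 -192.6] q [-33.  26. 116.  36.  54. -44.] marg 32
[0.1078 0.1069 0.02  ] [ 0.1014 -0.0988  0.02  ]
```

>>> step_arm(steps="-57 -20 -5 0 0 0 1;-57 -20 -5 0 0 0 1;-57 -20 -5 0 0 0 1;-57 -20 -5 0 0 0 1;-57 -20 -5 0 0 0 1;-57 -20 -5 0 0 0 1;-57 -20 -5 0 0 0 1;-57 -20 -5 0 0 0 1;-50 -20 -5 0 0 0 1;0 0 0 -0.086 -0.002 0.147 1;0 0 0 -0.086 -0.002 0.147 1;0 0 0 -0.086 -0.002 0.147 1;0 0 0 -0.086 -0.002 0.147 1;0 0 0 -0.086 -0.002 0.147 1;0 0 0 -0.086 -0.002 0.147 1;0 0 0 -0.086 -0.002 0.147 1;0 0 0 0 0 0 1")

```text
clock: 6.32
ee_pos: [0.4392, -0.0878, 0.0906]
orientation: [-179.9, -29.8, 76.1]
force: [-0.5, -0.4, 0.3]
width: 0.088
grasp_force: 0.0
```

```bash
python3 - <<'E'
from mv import *
from h import *
s=go(*grasp(*cups['a'],back=.10),"pre a")
t=snapshot("top"); si=snapshot("side")
R0=Ro.from_euler('xyz',s["orientation"],degrees=True).as_matrix()
ims=[]
for x,c in ((t,(175,150,305,320)),(si,(215,150,345,320))):
    im=x["image"].copy()[:,:,::-1]; im=cv2.resize(im,None,fx=3.4,fy=3.4,interpolation=cv2.INTER_CUBIC)
    for P_ in (s["ee_pos"],s["ee_pos"]+.044*R0[:,1],s["ee_pos"]-.044*R0[:,1]):
        u=px(x,P_); cv2.circle(im,tuple(int(round((k+.5)*3.4)) for k in u),3,(255,0,255),1); print(u.round(1))
    c=[int(k*3.4) for k in c]; ims.append(im[c[1]:c[3],c[0]:c[2]][:580,:395])
cv2.imwrite("pics/pre.png",np.hstack(ims))
E
```

```text
[0.0022 0.3079 0.5637 0.4811 0.0749 0.3097 0.0119]
[ 0.017  -0.0586  0.0417] [ 0.0057  0.006  -0.0015 -0.     -0.0045  0.0057]
[ 0.0752 -0.0058 -0.0045] [ 0.0057 -0.0037  0.0051  0.0028 -0.0004  0.0054]
[0.061  0.0232 0.1844] [ 0.0025  0.0079  0.0195  0.0044 -0.0248 -0.0124]
[-0.1435 -0.0305 -0.2215] [-0.0119 -0.0081 -0.0195 -0.      0.0276 -0.0119]
pre a rotvec [-0.003  0.003  0.001] rows 0.0 | shift now [  6.3  18.5 -30.4] shift after [  6.4  18.5 -30.4] dist 36 | world [ 15.7 -13.8  29.5] q [-33.  26. 116.  36.  54. -44.] marg 32
[233.3 240.8]
[238.7 225.6]
[227.9 256.3]
[299.1 229.1]
[284.1 221.4]
[314.6 237.1]
```

View pics/pre.png

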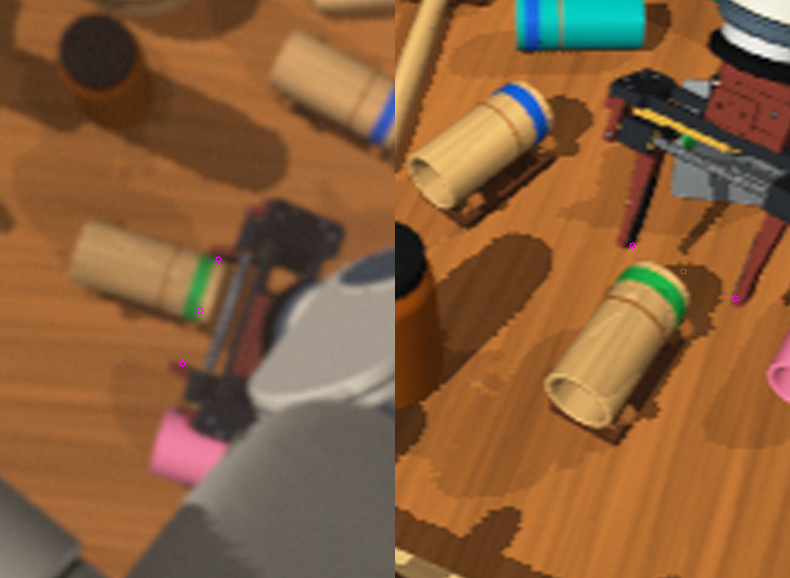

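```bash
sed -i 's/^for q,p,o in data(): print.*//; s/P=fit();print(P)/P=fit()/' plan.py; python3 - <<'E'
from mv import *
from h import *
s=snapshot("side")
for n,(X,Y) in {"a mouth":(582,400),"b mouth":(433,182)}.items():
    print(n,ray(s,215+(X-395)/3.4-.5,150+Y/3.4-.5,.05))
for n,(m,az) in cups.items():
    d=np.array([np.cos(rad(az)),np.sin(rad(az)),0])
    print(n,"top mouth",m+.06*d,px(s,m+.06*d), "base top",px(s,m-.06*d))
E
```

```text
a mouth [0.4811 0.0174 0.05  ]
b mouth [ 0.6632 -0.1355  0.05  ]
a top mouth [0.4845 0.0172 0.05  ] [268.2046 266.6854] base top [293.1047 233.3294]
b top mouth [ 0.6674 -0.1386  0.05  ] [224.7624 201.8512] base top [255.0175 179.9759]
```

>>> step_arm(steps="6 18.5 -30 0 0 0 1;0 0 0 0 0 0 1;0 0 40 0 0 0 1;0 0 40 0 0 0 1;0 0 20 0 0 0 1;0 0 0 0 0 0 1", squeeze=20)

```text
clock: 7.22
ee_pos: [0.4655, -0.0516, 0.0313]
orientation: [-179.6, -30.0, 76.0]
force: [-0.4, 0.4, -0.0]
width: 0.0878
grasp_force: 0.0
```

```bash
python3 - <<'E'
from mv import *
from h import *
s=go(*grasp(*cups['a']),"grasp a"); print(s["ee_pos"],s["force"])
save(snapshot("side"),"ga.png",(230,180,330,280),5)
E
```

```text
grasp a rotvec [-0.007  0.001  0.   ] rows 0.0 | shift now [ 0.2  1.8 -2.5] shift after [ 0.2  1.8 -2.5] dist 3 | world [ 1.5 -1.5  2.3] q [-27.  36. 118.  45.  43. -51.] marg 30
[ 0.4655 -0.0516  0.0313] [-0.3513  0.3947 -0.0311]
```

View pics/ga.png

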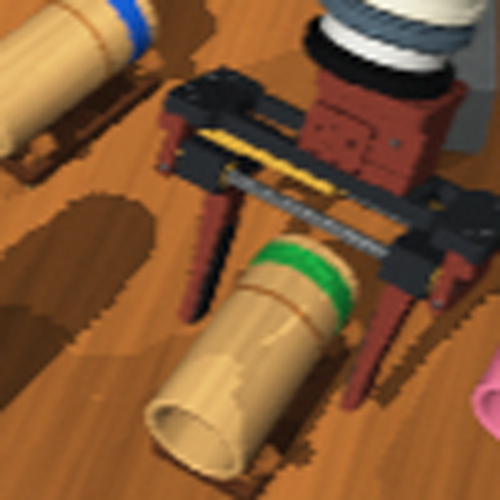

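>>> step_arm(steps="0 1.8 -2 0 0 0 1;0 0 0 0 0 0 0.5;0 0 0 0 0 0 0;0 0 0 0 0 0 0;0 0 0 0 0 0 0;0 0 0 0 0 0 0", squeeze=20)

```text
clock: 8.02
ee_pos: [0.4688, -0.0547, 0.0348]
orientation: [-179.9, -29.9, 76.0]
force: [0.6, -0.8, 2.9]
width: 0.0567
grasp_force: 19.9
```

```bash
cat > pegs.py <<'E'
from mv import *
from h import *
out={}
g=[cv2.GaussianBlur(cv2.cvtColor(s["image"],cv2.COLOR_RGB2GRAY).astype(np.float32),(0,0),.6) for s in (S:=[snapshot("top"),snapshot("side")])]
def ring(s,G,c,r,z=.062):
    a=np.linspace(0,2*np.pi,90,endpoint=False); Q=np.c_[c[0]+r*np.cos(a),c[1]+r*np.sin(a),np.full(90,z)]
    C=(Q-s["pose"][:3,3])@s["pose"][:3,:3]; u=C@s["K"].T; u=u[:,:2]/u[:,2:]
    return cv2.remap(G,u[:,:1].astype(np.float32),u[:,1:].astype(np.float32),cv2.INTER_LINEAR)[:,0]
def sc(k,c): return np.median([np.clip(ring(S[k],g[k],c,.0435+d)-ring(S[k],g[k],c,.0365-d),-20,40) for d in (0,.001)],0).mean()
for n,c0 in (("b",(.426,.225)),("c",(.550,.214))):
    gr=[(dx,dy) for dx in np.arange(-.02,.0201,.001) for dy in np.arange(-.02,.0221,.001)]
    A=np.array([[sc(k,np.add(c0,d)) for d in gr] for k in (0,1)])
    for k,w_ in ((0,A[0]),(1,A[1]),(2,A.sum(0))):
        i=w_.argmax(); print(n,("top","side","both")[k],np.add(c0,gr[i]),w_[i])
E
python3 pegs.py
python3 - <<'E'
from h import *
ims=[]
for n,c in (("top",(85,130,175,270)),("side",(120,270,310,384))):
    x=snapshot(n); im=cv2.resize(x["image"][:,:,::-1],None,fx=3,fy=3,interpolation=cv2.INTER_CUBIC); c=[k*3 for k in c]
    im=im[c[1]:c[3],c[0]:c[2]]; ims.append(cv2.copyMakeBorder(im,0,430-im.shape[0],0,0,cv2.BORDER_CONSTANT))
cv2.imwrite("pics/pegs.png",np.hstack(ims)[:, :800])
E
```

```text
File "pegs.py", line 4
    g=[cv2.GaussianBlur(cv2.cvtColor(s["image"],cv2.COLOR_RGB2GRAY).astype(np.float32),(0,0),.6) for s in (S:=[snapshot("top"),snapshot("side")])]
                                                                                                           ^^^^^^^^^^^^^^^^^^^^^^^^^^^^^^^^^^^^^
SyntaxError: assignment expression cannot be used in a comprehension iterable expression
```

View pics/pegs.png

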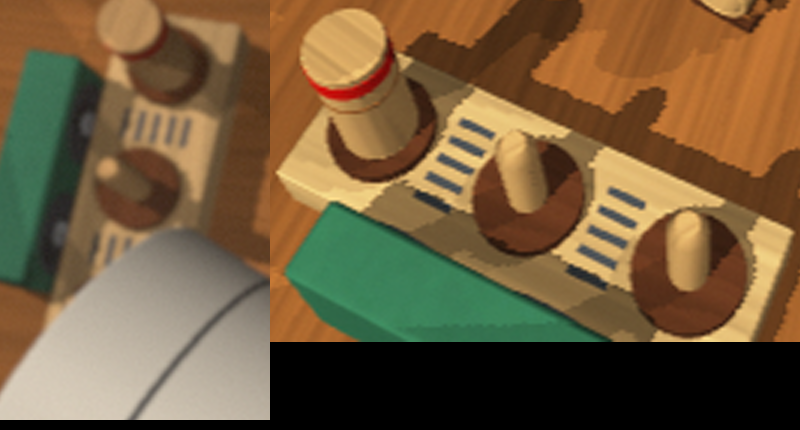

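>>> step_arm(steps="25 0 -43.3 0 0 0 0;25 0 -43.3 0 0 0 0;25 0 -43.3 0 0 0 0;25 0 -43.3 0 0 0 0;20 0 -34.6 0 0 0 0;0 0 0 0 0 0 0")

```text
clock: 8.88
ee_pos: [0.4698, -0.0546, 0.2767]
orientation: [179.8, -29.9, 76.2]
force: [-0.7, 0.8, -1.1]
width: 0.0567
grasp_force: 19.9
```

```bash
python3 - <<'E'
s=open('pegs.py').read()
s=s.replace('for s in (S:=[snapshot("top"),snapshot("side")])]','for s in S]').replace('out={}','S=[snapshot("top"),snapshot("side")]\nS[0]["image"]=cv2.resize(cv2.imread("pics/top0.png"),(512,384),interpolation=cv2.INTER_AREA)[:,:,::-1].copy()\ncv2.imwrite("pics/x.png",S[1]["image"][:,:,::-1])')
open('pegs.py','w').write(s)
E
python3 pegs.py
python3 - <<'E'
from mv import *
go(*place(pegs['c'],az=-104,up=.12),"above c")
E
```

```text
b top [0.43  0.229] 32.786457
b side [0.431 0.232] 36.845215
b both [0.43  0.232] 67.42753
c top [0.551 0.217] 31.19451
c side [0.552 0.225] 34.779964
c both [0.552 0.223] 58.676605
above c rotvec [-0.003 -1.569  0.003] rows 8.4 | shift now [218.7  15.1 147.9] shift after [ 148.3   14.6 -218.4] dist 264 | world [ 77.9 252.  -19.2] q [ 36.  43.  77. -36. 108.  54.] marg 39
```

>>> step_arm(steps="0 0 0 0 -0.175 0 0;0 0 0 0 -0.175 0 0;0 0 0 0 -0.175 0 0;0 0 0 0 -0.175 0 0;0 0 0 0 -0.175 0 0;0 0 0 0 -0.175 0 0;0 0 0 0 -0.175 0 0;0 0 0 0 -0.175 0 0;0 0 0 0 -0.169 0 0;0 0 0 0 0 0 0;0 0 0 0 0 0 0")

```text
clock: 10.35
ee_pos: [0.4686, -0.0544, 0.2737]
orientation: [-179.5, 59.8, 76.5]
force: [-0.2, -0.1, -1.1]
width: 0.0567
grasp_force: 19.9
```

```bash
sed -i "s/^pegs=.*/pegs={'b':np.array([.4287,.2317]),'c':np.array([.5533,.2219])}; pa=np.array([.678,.212])/" plan.py
sed -i "s/+.019\*R\[:,2\]$/+.019*R[:,2]/; s/def place(peg,az=-95,th=60,up=0,G=G):/def place(peg,az=-95,th=60,up=0,G=.0228,off=.00125):/; s/return R,np.r_\[peg,.122+G+up\]/return R,np.r_[peg,.122+G+up]-off*e/" mv.py
python3 - <<'E'
from mv import *
s=go(*place(pegs['c'],az=-104,up=.12),"above c"); print(s["orientation"],s["grasp_force"],s["width"])
E
```

```text
above c rotvec [-0.001 -0.003  0.005] rows 0.0 | shift now [ 153.1   15.8 -227.2] shift after [ 152.6   15.4 -227.6] dist 274 | world [ 81.1 261.5 -18.4] q [ 36.  44.  76. -36. 109.  54.] marg 39
[-179.4516   59.8461   76.5433] 19.91366439498961 0.05668298245017679
```

>>> step_arm(steps="30.6 3.1 -45.4 0 0 0 0;30.6 3.1 -45.4 0 0 0 0;30.6 3.1 -45.4 0 0 0 0;30.6 3.1 -45.4 0 0 0 0;30.6 3.1 -45.6 0 0 0 0;0 0 0 0 0 0 0;0 0 0 0 0 0 0")

```text
clock: 11.22
ee_pos: [0.5499, 0.2063, 0.2566]
orientation: [-179.7, 59.9, 76.3]
force: [0.2, 0.0, -1.7]
width: 0.0565
grasp_force: 19.9
```

```bash
python3 - <<'E'
from mv import *
from h import *
s=go(*place(pegs['c'],az=-104,up=.12),"above c"); print(s["orientation"],s["grasp_force"],s["width"])
ims=[]
for n,c in (("side",(130,200,300,384)),("top",(85,120,195,270))):
    x=snapshot(n); im=x["image"][:,:,::-1].copy()
    im=cv2.resize(im,None,fx=2.8,fy=2.8,interpolation=cv2.INTER_CUBIC)
    a=np.linspace(0,2*np.pi,40)
    for r,z in ((.023,.182),(.028,.302)):
        pts=np.array([px(x,np.r_[pegs['c']+r*np.array([np.cos(t),np.sin(t)]),z]) for t in a]); cv2.polylines(im,[np.int32((pts+.5)*2.8)],True,(255,0,255),1)
    c=[int(k*2.8) for k in c]; im=im[c[1]:c[3],c[0]:c[2]]; ims.append(cv2.copyMakeBorder(im,0,520-im.shape[0],0,0,cv2.BORDER_CONSTANT))
cv2.imwrite("pics/abc.png",np.hstack(ims))
E
```

```text
above c rotvec [-0.001 -0.003  0.002] rows 0.0 | shift now [ 1.5 -0.4  0. ] shift after [ 1.5 -0.4 -0. ] dist 2 | world [-0.2  0.8 -1.3] q [ 36.  44.  76. -36. 109.  54.] marg 39
[-179.7251   59.8541   76.2609] 19.913507429882884 0.05652801025945844
```

View pics/abc.png

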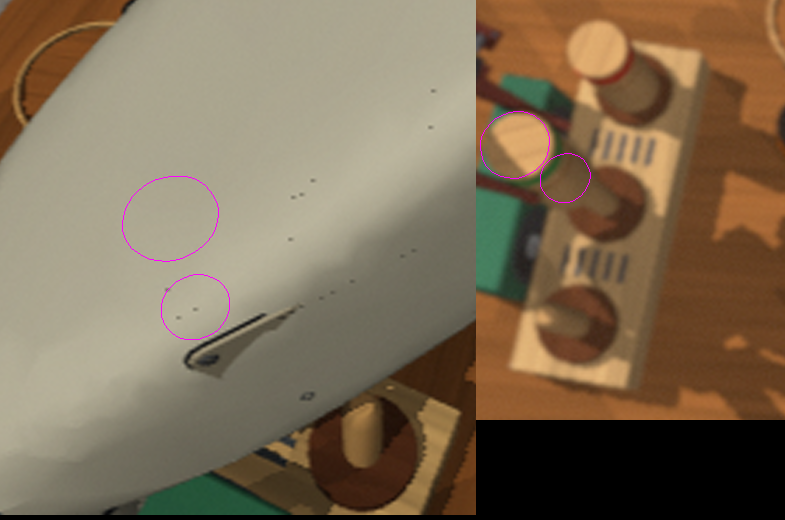

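>>> step_arm(steps="17.3 0 10 0 0 0 0;17.3 0 10 0 0 0 0;17.3 0 10 0 0 0 0;0 0 0 0 0 0 0;0 0 0 0 0 0 0")

```text
clock: 11.95
ee_pos: [0.5497, 0.2074, 0.1957]
orientation: [-179.7, 60.0, 76.3]
force: [-0.5, 0.1, -0.4]
width: 0.0568
grasp_force: 19.9
```

```bash
python3 - <<'E'
from mv import *
s=go(*place(pegs['c'],az=-104,up=.06),"c+60"); print(s["force"],s["wrist_torque"],s["grasp_force"])
E
```

```text
c+60 rotvec [-0.    -0.     0.003] rows 0.0 | shift now [ 0.2 -0.   0.5] shift after [ 0.2 -0.   0.5] dist 1 | world [-0.1 -0.3 -0.4] q [ 36.  48.  77. -35. 105.  57.] marg 40
[-0.4947  0.0742 -0.3698] [ 0.5541  0.0136 -0.0466] 19.913520701229572
```

>>> step_arm(steps="13 0 7.5 0 0 0 0;13 0 7.5 0 0 0 0;10 0 5.8 0 0 0 0;0 0 0 0 0 0 0;0 0 0 0 0 0 0")

```text
clock: 12.58
ee_pos: [0.5496, 0.2074, 0.1544]
orientation: [-179.7, 60.0, 76.3]
force: [0.6, 0.8, -2.0]
width: 0.0565
grasp_force: 19.9
```

```bash
python3 - <<'E'
from mv import *
s=go(*place(pegs['c'],az=-104,up=.0),"c"); print(s["force"],s["wrist_torque"],s["grasp_force"])
E
```

```text
c rotvec [-0.    -0.     0.003] rows 0.0 | shift now [16.4  0.1  9.8] shift after [16.4  0.1  9.7] dist 19 | world [  0.   -0.3 -19.1] q [ 36.  52.  77. -34. 101.  60.] marg 41
[ 0.5549  0.8113 -1.9726] [ 0.5973 -0.0461  0.0091] 19.913531793281436
```

>>> step_arm(steps="6 0 3.5 0 0 0 0;6 0 3.5 0 0 0 0;0 0 0 0 0 0 0;0 0 0 0 0 0 0")

```text
clock: 13.08
ee_pos: [0.5495, 0.2073, 0.1404]
orientation: [-179.7, 60.0, 76.3]
force: [0.1, 1.1, -1.3]
width: 0.0561
grasp_force: 19.9
```

>>> step_arm(steps="1.7 0 1 0 0 0 0;1.7 0 1 0 0 0 0;0 0 0 0 0 0 0")

```text
clock: 13.45
ee_pos: [0.5495, 0.2074, 0.1383]
orientation: [-179.9, 60.1, 76.2]
force: [-1.8, 1.3, 8.5]
width: 0.0569
grasp_force: 19.9
```

>>> step_arm(steps="0 0 0 0 0 0 0;0 0 0 0 0 0 0.75;0 0 0 0 0 0 0.8;0 0 0 0 0 0 0.9;0 0 0 0 0 0 1", squeeze=6)

```text
clock: 14.08
ee_pos: [0.5494, 0.2073, 0.1363]
orientation: [-179.7, 60.0, 76.3]
force: [-0.3, -0.9, -0.2]
width: 0.0857
grasp_force: 0.0
```

```bash
python3 - <<'E'
from mv import *
from h import *
s=arm.sense(); print(s["force"],s["width"],s["grasp_force"])
save(snapshot("top"),"rel.png",(85,100,205,250),4)
E
```

```text
[-0.3195 -0.899  -0.2363] 0.08568064107760791 0.0
```

View pics/rel.png

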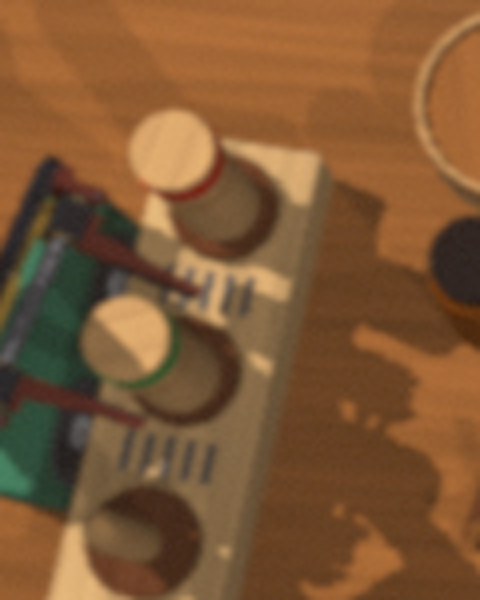

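>>> step_arm(steps="0 0 -20 0 0 0 1;0 0 -20 0 0 0 1;-40 0 -23 0 0 0 1;-40 0 -23 0 0 0 1;-40 0 -23 0 0 0 1;-40 0 -23 0 0 0 1;0 0 0 0 0 0 1")

```text
clock: 15.0
ee_pos: [0.5591, 0.241, 0.3449]
orientation: [179.7, 59.6, 75.8]
force: [-0.6, 0.1, 0.8]
width: 0.0879
grasp_force: 0.0
```

```bash
sed -i "s/'b':(np.array(\[.642,-.193,.05\]),65)/'b':(np.array([.640,-.192,.05]),65)/" plan.py; python3 - <<'E'
from mv import *
s=go(*grasp(*cups['b'],back=.10),"pre b"); print(s["ee_pos"])
R,p=grasp(*cups['b'],back=.10); p=p.copy(); p[2]=s["ee_pos"][2]; go(R,p,"pre b high")
E
```

```text
pre b rotvec [0.058 1.559 0.206] rows 8.5 | shift now [-39.1 170.3 512.6] shift after [-476.8  256.4  -15.7] dist 542 | world [  54.5 -489.7 -224.8] q [-36.  38.  92.  34.  62. -31.] marg 55
[0.5591 0.241  0.3449]
pre b high rotvec [0.058 1.559 0.206] rows 8.5 | shift now [-233.1  170.9  399. ] shift after [-364.4  256.4 -210.4] dist 493 | world [  54.5 -489.7    0. ] q [-36.  24.  83.  30.  81. -18.] marg 65
```

>>> step_arm(steps="-25.9 19 44.3 0 0 0 1;-25.9 19 44.3 0 0 0 1;-25.9 19 44.3 0 0 0 1;-25.9 19 44.3 0 0 0 1;-25.9 19 44.3 0 0 0 1;-25.9 19 44.3 0 0 0 1;-25.9 19 44.3 0 0 0 1;-25.9 19 44.3 0 0 0 1;-25.9 19 44.3 0 0 0 1;0 0 0 0.0064 0.1732 0.0229 1;0 0 0 0.0064 0.1732 0.0229 1;0 0 0 0.0064 0.1732 0.0229 1;0 0 0 0.0064 0.1732 0.0229 1;0 0 0 0.0064 0.1732 0.0229 1;0 0 0 0.0064 0.1732 0.0229 1;0 0 0 0.0064 0.1732 0.0229 1;0 0 0 0.0064 0.1732 0.0229 1;0 0 0 0.0064 0.1732 0.0229 1;0 0 0 0 0 0 1")

```text
clock: 17.38
ee_pos: [0.6113, -0.251, 0.3398]
orientation: [-179.4, -29.6, 64.5]
force: [0.2, -0.5, -0.7]
width: 0.0878
grasp_force: 0.0
```

```bash
cat > cupb.py <<'E'
from mv import *
from h import *
for n in ("top","side"):
    t=snapshot(n)
    for d in recognise(t,"cup_b"): print(n,round(d["conf"],2),w(t,d["at"]))
    hsv=cv2.cvtColor(t["image"],cv2.COLOR_RGB2HSV)
    m=cv2.inRange(hsv,(108,140,60),(125,255,255)); k,lab,st,ce=cv2.connectedComponentsWithStats(m)
    print([(ce[i].round(1),st[i,4]) for i in range(1,k) if st[i,4]>15])
    mm,az=cups['b']; dd=np.array([np.cos(rad(az)),np.sin(rad(az)),0]); print("pred band",px(t,mm-.047*dd+[0,0,.02]))
E
python3 - <<'E'
from cupb import *
s=go(*grasp(*cups['b'],back=.10),"pre b"); print(s["ee_pos"])
E
```

```text
top 0.91 [ 0.6378 -0.1874  0.0795]
top 0.82 [ 0.3234 -0.1222  0.051 ]
top 0.77 [0.5442 0.2113 0.1795]
[(array([289.2, 182.8]), np.int32(40))]
pred band [290.7776 182.5402]
side 0.97 [0.5425 0.2388 0.1768]
side 0.87 [ 0.4955 -0.4823  0.0426]
side 0.87 [ 0.3265 -0.0984  0.0448]
side 0.77 [ 0.633  -0.1702  0.0687]
side 0.7 [ 0.6168 -0.3681  0.0396]
[(array([300.4, 135.9]), np.int32(40)), (array([255. , 155.5]), np.int32(54)), (array([253.8, 181.3]), np.int32(65))]
pred band [252.2851 177.9091]
pre b rotvec [-0.004  0.009 -0.   ] rows 0.1 | shift now [-110.     1.2  193.8] shift after [-111.7    0.4  192.8] dist 223 | world [   0.2   -0.5 -222.9] q [-36.  38.  92.  34.  62. -31.] marg 55
[ 0.6134 -0.2481  0.343 ]
```

>>> step_arm(steps="-27.7 0.2 48.2 0 0.009 0 1;-27.7 0.2 48.2 0 0 0 1;-27.7 0.2 48.2 0 0 0 1;-27.7 0.2 48.2 0 0 0 1;0 0 0 0 0 0 1;0 0 40 0 0 0 1;0 0 35 0 0 0 1;0 0 23 0 0 0 1;0 0 0 0 0 0 1;0 0 0 0 0 0 1", squeeze=20)

```text
clock: 18.82
ee_pos: [0.6346, -0.2046, 0.0375]
orientation: [-179.9, -30.1, 65.0]
force: [-0.3, -0.6, 0.1]
width: 0.0878
grasp_force: 0.0
```

```bash
python3 - <<'E'
from mv import *
s=go(*grasp(*cups['b']),"grasp b"); print(s["ee_pos"],s["force"],s["orientation"])
E
```

```text
grasp b rotvec [-0.001 -0.002 -0.   ] rows 0.0 | shift now [-0.9 -0.4  4. ] shift after [-0.9 -0.4  4. ] dist 4 | world [ 0.2  1.3 -3.9] q [-32.  45.  93.  38.  53. -34.] marg 47
[ 0.6346 -0.2046  0.0375] [-0.2877 -0.5746  0.0911] [-179.9029  -30.1117   64.9764]
```

>>> step_arm(steps="-1 -0.4 4 0 0 0 1;0 0 0 0 0 0 0.5;0 0 0 0 0 0 0;0 0 0 0 0 0 0;0 0 0 0 0 0 0;0 0 0 0 0 0 0", squeeze=20)

```text
clock: 19.58
ee_pos: [0.6359, -0.2042, 0.0328]
orientation: [179.9, -30.1, 64.9]
force: [5.7, -2.0, 1.3]
width: 0.0563
grasp_force: 20.0
```

>>> step_arm(steps="25 0 -43.3 0 0 0 0;25 0 -43.3 0 0 0 0;25 0 -43.3 0 0 0 0;25 0 -43.3 0 0 0 0;25 0 -43.3 0 0 0 0;0 0 0 0 0 0 0")

```text
clock: 20.32
ee_pos: [0.636, -0.2046, 0.2864]
orientation: [179.7, -30.1, 65.2]
force: [0.6, 0.0, -1.4]
width: 0.0562
grasp_force: 20.0
```

>>> step_arm(steps="0 0 0 0 -0.175 0 0;0 0 0 0 -0.175 0 0;0 0 0 0 -0.175 0 0;0 0 0 0 -0.175 0 0;0 0 0 0 -0.175 0 0;0 0 0 0 -0.175 0 0;0 0 0 0 -0.175 0 0;0 0 0 0 -0.175 0 0;0 0 0 0 -0.17 0 0;0 0 0 0 0 0 0;0 0 0 0 0 0 0")

```text
clock: 21.7
ee_pos: [0.6342, -0.2038, 0.2811]
orientation: [-179.4, 59.7, 65.5]
force: [0.8, -0.5, 0.2]
width: 0.0568
grasp_force: 20.0
```

```bash
python3 - <<'E'
from mv import *
go(*place(pegs['b'],az=-97,up=.13,G=.0223,off=-.0007),"above b")
R,p=place(pegs['b'],az=-97,up=.13,G=.0223,off=-.0007)
print(clear(R,p-[0,0,.13],ik(R,p-[0,0,.13],P),[(np.array([.67,.68]),.13,.35),(pegs['c'],.028,.182)]))
E
```

```text
above b rotvec [-0.274 -0.007 -0.153] rows 1.7 | shift now [ 163.  -364.8 -242.5] shift after [ 209.2 -257.  -329.7] dist 467 | world [-207.6  418.5  -16.3] q [ 45.  35.  92. -33. 104.  60.] marg 42
0.025275952641916455
```

>>> step_arm(steps="18.1 -40.5 -26.9 0 0 0 0;18.1 -40.5 -26.9 0 0 0 0;18.1 -40.5 -26.9 0 0 0 0;18.1 -40.5 -26.9 0 0 0 0;18.1 -40.5 -26.9 0 0 0 0;18.1 -40.5 -26.9 0 0 0 0;18.1 -40.5 -26.9 0 0 0 0;18.1 -40.5 -26.9 0 0 0 0;18.1 -40.5 -27.3 0 0 0 0;0 0 0 -0.137 -0.004 -0.077 0;0 0 0 -0.137 -0.004 -0.077 0;0 0 0 0 0 0 0;0 0 0 0 0 0 0")

```text
clock: 23.32
ee_pos: [0.4276, 0.2144, 0.2651]
orientation: [179.9, 60.1, 82.7]
force: [-1.0, -0.7, -1.3]
width: 0.0565
grasp_force: 20.0
```

```bash
python3 - <<'E'
from mv import *
from h import *
s=go(*place(pegs['b'],az=-97,up=.13,G=.0223,off=-.0007),"above b"); print(s["force"],s["width"])
E
```

```text
above b rotvec [-0.003  0.001 -0.003] rows 0.0 | shift now [ 0.3 -1.   0.1] shift after [ 0.3 -1.   0.1] dist 1 | world [-1.   0.2 -0.3] q [ 45.  35.  92. -33. 104.  60.] marg 42
[-1.0274 -0.6507 -1.2818] 0.05652395947579209
```

Aligned within 1 mm. Lowering to 60 mm above the seat.

>>> step_arm(steps="17.3 -1 10 0 0 0 0;17.3 0 10 0 0 0 0;17.3 0 10 0 0 0 0;8.7 0 5 0 0 0 0;0 0 0 0 0 0 0;0 0 0 0 0 0 0")

```text
clock: 24.08
ee_pos: [0.4261, 0.2147, 0.1945]
orientation: [-180.0, 60.2, 83.0]
force: [0.6, -0.3, -0.9]
width: 0.0565
grasp_force: 20.0
```

>>> step_arm(steps="13 0 7.5 0 0 0 0;13 0 7.5 0 0 0 0;10 0 5.8 0 0 0 0;0 0 0 0 0 0 0;0 0 0 0 0 0 0")

```text
clock: 24.7
ee_pos: [0.4259, 0.2143, 0.1527]
orientation: [-179.9, 60.3, 83.1]
force: [-1.1, -0.2, -0.8]
width: 0.0564
grasp_force: 20.0
```

```bash
python3 - <<'E'
from mv import *
s=go(*place(pegs['b'],az=-97,G=.0223,off=-.0007),"b"); print(s["force"],s["width"],s["wrist_torque"])
E
```

```text
b rotvec [0.    0.005 0.001] rows 0.0 | shift now [15.8  0.6  8.5] shift after [15.8  0.6  8.6] dist 18 | world [  0.7   0.4 -17.9] q [ 45.  46.  93. -32.  94.  66.] marg 43
[-1.0515 -0.2309 -0.7738] 0.05640735451607221 [ 0.5082 -0.0243  0.0187]
```

>>> step_arm(steps="6 0 3.5 0 0 0 0;5 0 2.8 0 0 0 0;0 0 0 0 0 0 0;0 0 0 0 0 0 0")

```text
clock: 25.2
ee_pos: [0.4259, 0.2142, 0.14]
orientation: [-179.9, 60.3, 83.1]
force: [0.6, -0.0, -2.4]
width: 0.0564
grasp_force: 20.0
```

>>> step_arm(steps="1.7 0 1 0 0 0 0;1.7 0 1 0 0 0 0;0 0 0 0 0 0 0;0 0 0 0 0 0 0")

```text
clock: 25.7
ee_pos: [0.4257, 0.214, 0.1379]
orientation: [180.0, 60.4, 83.0]
force: [-1.4, 1.4, 10.2]
width: 0.0564
grasp_force: 20.0
```

>>> step_arm(steps="0 0 0 0 0 0 0;0 0 0 0 0 0 0.75;0 0 0 0 0 0 0.8;0 0 0 0 0 0 0.9;0 0 0 0 0 0 1;0 0 0 0 0 0 1", squeeze=6)

```text
clock: 26.45
ee_pos: [0.4258, 0.2142, 0.136]
orientation: [-179.9, 60.3, 83.1]
force: [0.4, -0.6, -0.9]
width: 0.0876
grasp_force: 0.0
```

>>> step_arm(steps="0 0 -20 0 0 0 1;0 0 -20 0 0 0 1;-40 0 -23 0 0 0 1;-40 0 -23 0 0 0 1;-40 0 -23 0 0 0 1;-40 0 -23 0 0 0 1;0 0 0 0 0 0 1")

```text
clock: 27.32
ee_pos: [0.4311, 0.2511, 0.3444]
orientation: [179.5, 59.9, 82.6]
force: [-0.8, -0.7, -0.0]
width: 0.0879
grasp_force: 0.0
```

```bash
cat > key.py <<'E'
from mv import *
from h import *
t=snapshot("top"); si=snapshot("side")
for x in (t,si):
    for l in ("guest_cup","key_grip","starter"):
        for d in recognise(x,l)[:4]: print(l,round(d["conf"],2),w(x,d["at"]))
im=t["image"]; c=(285,220,330,270)
a=cv2.resize(im[c[1]:c[3],c[0]:c[2],::-1],None,fx=9,fy=9,interpolation=cv2.INTER_CUBIC)
c=(285,150,345,217); b=cv2.resize(si["image"][c[1]:c[3],c[0]:c[2],::-1],None,fx=6.5,fy=6.5,interpolation=cv2.INTER_CUBIC)
h=max(a.shape[0],b.shape[0]); f=lambda q:cv2.copyMakeBorder(q,0,h-q.shape[0],0,0,cv2.BORDER_CONSTANT)
cv2.imwrite("pics/key.png",np.hstack([f(a),f(b)]))
g=cv2.cvtColor(im,cv2.COLOR_RGB2HSV)[235:262,294:322,2]; print(g)
E
python3 key.py
```

```text
guest_cup 0.88 [0.6662 0.2    0.1795]
guest_cup 0.26 [ 0.64   -0.1957  0.0131]
starter 0.82 [ 0.4424 -0.2783  0.0619]
starter 0.42 [0.7684 0.0043 0.0557]
guest_cup 0.87 [0.673  0.2254 0.1816]
key_grip 0.6 [ 0.4458 -0.2756  0.0863]
starter 0.73 [ 0.4527 -0.2696  0.0585]
starter 0.56 [ 0.6355 -0.1887  0.0097]
starter 0.36 [0.7705 0.0258 0.0547]
[[128 133 134 135 136 151 169 181 177 161 146 133 138 147 145 146 144 145
  143 143 142 143 138 123 111 106 108 107]
 [129 133 133 135 136 141 146 147 138 118 100 104 129 144 147 147 145 143
  144 145 145 144 138 130 111 107 106 107]
 [131 133 134 134 134 138 137 125 111  94  74  83 123 149 151 145 145 144
  147 145 143 147 140 129 115 110 108 108]
 [130 132 133 135 140 145 144 125 106  90  71  79 123 148 146 142 140 144
  144 145 147 144 140 128 116 108 110 106]
 [133 133 135 139 145 149 148 127 107  88  71  73 102 126 127 129 137 142
  145 148 151 151 142 131 114 103 106 109]
 [132 134 137 142 150 154 149 130 105  87  71  64  82 101 111 115 125 132
  142 149 160 157 147 133 119 103 103 102]
 [134 135 141 147 152 154 147 129  99  72  61  58  68
[... 1704 characters left out ...]
142 143 145 145 144 143 145 143 143 141 140 140 140 141 139 132 121 107
   99  94  94  95  94  92  95  93  98 102]
 [141 141 142 143 144 144 143 144 143 143 140 139 140 140 140 139 134 123
  112 108 105 101  96  94  91  91  97 102]
 [143 142 142 144 146 143 142 143 142 142 139 142 139 141 138 140 137 134
  130 126 122 116 103  96  90  95  98 102]
 [143 141 142 144 146 146 143 143 143 142 141 138 138 136 137 138 131 131
  128 122 118 114 104  97  95  96  99 104]
 [140 138 139 139 138 139 137 138 134 131 127 125 122 122 121 118 116 112
  110 106 104 101  98  98  99 101 101 103]
 [133 130 127 124 124 123 123 118 117 114 108 105 103 104 101 103 100 102
  101 102  98 101 100  98 100 103 105 105]]
```

View pics/key.png

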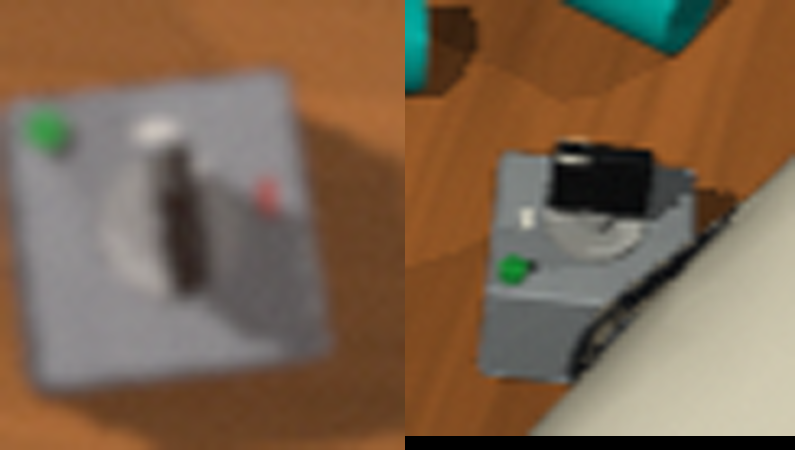

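```bash
cat > k2.py <<'E'
from mv import *
from h import *
t=snapshot("top"); si=snapshot("side")
T=lambda X,Y,z: ray(t,285+(X+.5)/9-.5,220+(Y+.5)/9-.5,z)
C=np.array([T(*c,.06) for c in ((5,105),(285,72),(330,352),(38,388))]); print("box c",C.mean(0),"sides",np.linalg.norm(C-np.roll(C,-1,0),axis=1),"edge az",np.degrees(np.arctan2(*(C[0]-C[3])[1::-1])))
A,B=T(172,150,.11),T(190,292,.11); d=A-B; print("bow",(A+B)/2,np.linalg.norm(d),np.degrees(np.arctan2(d[1],d[0])))
D=lambda X,Y,z: ray(si,285+(X-405+.5)/6.5-.5,150+(Y+.5)/6.5-.5,z)
A,B=D(557,147,.11),D(651,155,.11); d=A-B; print("side bow top edge",(A+B)/2,np.linalg.norm(d),np.degrees(np.arctan2(d[1],d[0])))
# dark blob at top
hsv=cv2.cvtColor(t["image"],cv2.COLOR_RGB2HSV)[...,2]; m=np.zeros_like(hsv); m[234:256,298:312]=(hsv[234:256,298:312]<75); k,l,st,ce=cv2.connectedComponentsWithStats(m); i=1+st[1:,4].argmax(); ys,xs=np.nonzero(l==i)
W=np.array([ray(t,x,y,.105) for x,y in zip(xs,ys)]); c=W.mean(0); e,v=np.linalg.eigh(np.cov((W-c)[:,:2].T)); v=v[:,1]*np.sign(v[0,1]); print("blob",c,len(xs),np.degrees(np.arctan2(v[1],v[0])),np.ptp(W@np.r_[v,0]))
s=arm.sense(); 
for yaw in (-90,80,85,90,95,100): 
    R=Ro.from_euler('xyz',[180,0,yaw],degrees=True).as_matrix(); q=ik(R,np.array([.444,-.28,.08]),P); print(yaw,q.round(),round(margin(q)))
E
python3 k2.py
```

```text
box c [ 0.4469 -0.2807  0.06  ] sides [0.0886 0.0872 0.0909 0.0875] edge az 10.607686254496683
bow [ 0.4454 -0.2795  0.11  ] 0.04203735152916294 10.641032367591386
side bow top edge [ 0.4474 -0.2761  0.11  ] 0.040151430097106706 12.687354232819779
blob [ 0.4432 -0.2815  0.105 ] 46 12.513637902310972 0.03524369458537907
-90 [-34.  28. 111.   0.  40. 146.] -1
80 [-34.  28. 111.   0.  40. -24.] 34
85 [-34.  28. 111.   0.  40. -29.] 34
90 [-34.  28. 111.   0.  40. -34.] 34
95 [-34.  28. 111.   0.  40. -39.] 34
100 [-34.  28. 111.   0.  40. -44.] 34
```

```bash
cat > k3.py <<'E'
from mv import *
import sys
R=Ro.from_euler('xyz',[180,0,11],degrees=True).as_matrix()
s=go(R,np.array([.4455,-.280,float(sys.argv[1])]),"key"); print(s["ee_pos"],s["orientation"],s["clock"])
E
python3 k3.py .2
```

```text
key rotvec [0.657 0.906 1.133] rows 8.6 | shift now [-137.8   79.7  523.8] shift after [-85.9 522.3 139.9] dist 547 | world [  15.4 -529.1 -139.9] q [-33.  18. 107.   0.  55.  46.] marg 41
[0.4301 0.2491 0.3399] [-179.844    60.3077   83.1571] 27.825
```

>>> step_arm(steps="-13.8 8 52.4 0 0 0 1;-13.8 8 52.4 0 0 0 1;-13.8 8 52.4 0 0 0 1;-13.8 8 52.4 0 0 0 1;-13.8 8 52.4 0 0 0 1;-13.8 8 52.4 0 0 0 1;-13.8 8 52.4 0 0 0 1;-13.8 8 52.4 0 0 0 1;-13.8 8 52.4 0 0 0 1;-13.8 8 52.4 0 0 0 1;0 0 0 0.073 0.1007 0.1259 1;0 0 0 0.073 0.1007 0.1259 1;0 0 0 0.073 0.1007 0.1259 1;0 0 0 0.073 0.1007 0.1259 1;0 0 0 0.073 0.1007 0.1259 1;0 0 0 0.073 0.1007 0.1259 1;0 0 0 0.073 0.1007 0.1259 1;0 0 0 0.073 0.1007 0.1259 1;0 0 0 0.073 0.1007 0.1259 1;0 0 0 0 0 0 1")

```text
clock: 30.32
ee_pos: [0.4449, -0.2814, 0.2003]
orientation: [-180.0, -0.0, 10.9]
force: [-0.3, 0.6, 1.0]
width: 0.0879
grasp_force: 0.0
```

```bash
python3 k3.py .2; python3 - <<'E'
from mv import *
from h import *
# check placed cups numerically: top circles vs pegs
for n in ("top","side"):
    t=snapshot(n)
    for l in ("cup_a","guest_cup"): 
        for d in recognise(t,l): 
            p=w(t,d["at"])
            if p[1]>.15: print(n,l,round(d["conf"],2),p)
    hsv=cv2.cvtColor(t["image"],cv2.COLOR_RGB2HSV)
    for nm,lo,hi,pg in (("green",(50,120,40),(72,255,255),'c'),("blue",(108,140,60),(125,255,255),'b')):
        m=cv2.inRange(hsv,lo,hi); u0=px(t,np.r_[pegs[pg],.172]); k,l_,st,ce=cv2.connectedComponentsWithStats(m)
        print(n,nm,"pred",u0.round(1),[(ce[i].round(1),st[i]) for i in range(1,k) if st[i,4]>10 and np.hypot(*(ce[i]-u0))<25])
E
```

```text
key rotvec [-0.001 -0.001 -0.002] rows 0.0 | shift now [ 0.9 -1.3  0.3] shift after [ 0.9 -1.3  0.3] dist 2 | world [ 0.6  1.4 -0.3] q [-33.  18. 107.   0.  55.  46.] marg 41
[ 0.4449 -0.2814  0.2003] [-179.9629   -0.0339   10.8568] 30.325
top cup_a 0.66 [0.4266 0.2194 0.1862]
top cup_a 0.61 [0.5465 0.2112 0.1781]
top guest_cup 0.86 [0.6658 0.1976 0.18  ]
top green pred [117.3 183.9] []
top blue pred [105.7 231.4] []
side cup_a 0.87 [0.4194 0.2474 0.179 ]
side cup_a 0.75 [0.5415 0.2391 0.1811]
side guest_cup 0.88 [0.6663 0.2248 0.1671]
side green pred [200.  311.3] [(array([204.2, 324.8]), array([189, 313,  28,  17,  91], dtype=int32))]
side blue pred [259.9 338.5] [(array([261.8, 354.1]), array([248, 348,  28,  10,  70], dtype=int32))]
```

>>> step_arm(steps="0.9 -1.3 50 0 0 0 1;0 0 50 0 0 0 1;0 0 22 0 0 0 1;0 0 0 0 0 0 1;0 0 0 0 0 0 0;0 0 0 0 0 0 0;0 0 0 0 0 0 0;0 0 0 0 0 0 0;0 0 0 0 0 0 0;0 0 0 0 0 0 0", squeeze=35)

```text
clock: 31.88
ee_pos: [0.4467, -0.2786, 0.0783]
orientation: [-180.0, -0.1, 11.0]
force: [-0.0, -0.1, 0.8]
width: 0.0314
grasp_force: 0.0
```

>>> step_arm(steps="0 0 0 0 0 0 0;0 0 0 0 0 0 0;0 0 0 0 0 0 0;0 0 0 0 0 0 0")

```text
clock: 32.38
ee_pos: [0.4472, -0.2808, 0.0783]
orientation: [179.8, -0.1, 11.1]
force: [-0.7, -10.4, -5.5]
width: 0.01
grasp_force: 35.0
```

>>> step_arm(steps="0 1.5 0 0 0 0 0;0 0 0 0 0 0.17 0;0 0 0 0 0 0.17 0;0 0 0 0 0 0.17 0;0 0 0 0 0 0.17 0;0 0 0 0 0 0.17 0;0 0 0 0 0 0.17 0;0 0 0 0 0 0 0")

```text
clock: 33.38
ee_pos: [0.4475, -0.2798, 0.0782]
orientation: [-179.9, -0.0, -47.3]
force: [3.4, 3.1, -1.1]
width: 0.0099
grasp_force: 35.0
```

```bash
python3 -c "
from h import *
s=arm.sense();print(s['wrist_torque'],s['force'],s['orientation'],s['ee_pos'])"
```

```text
[ 0.49264065 -0.53217732  0.14620927] [ 3.39521535  3.09498651 -1.14523743] [-1.79880018e+02 -1.38750424e-02 -4.73327557e+01] [ 0.44753177 -0.2797538   0.07822596]
```

>>> step_arm(steps="0 0 0 0 0 0.09 0;0 0 0 0 0 0.09 0;0 0 0 0 0 0.03 0;0 0 0 0 0 0 0;0 0 0 0 0 0 0;0 0 0 0 0 0 0")

```text
clock: 34.12
ee_pos: [0.4477, -0.2797, 0.0783]
orientation: [-179.9, -0.0, -59.1]
force: [4.9, 3.9, -1.4]
width: 0.0099
grasp_force: 35.3
```

```bash
python3 -c "
from h import *
s=arm.sense();print(s['wrist_torque'],s['force'],s['orientation'],s['ee_pos'],s['width'])"
```

```text
[ 0.65197318 -0.75630106  0.59500676] [ 4.91470011  3.94261929 -1.39590536] [-1.79879475e+02 -6.07165890e-03 -5.91327581e+01] [ 0.44772595 -0.27965642  0.07826805] 0.009898096902138049
```

>>> step_arm(steps="0 0 0 0 0 0 0;0 0 0 0 0 0 0;0 0 0 0 0 0 0;0 0 0 0 0 0 0;0 0 0 0 0 0 0;0 0 0 0 0 0 0;0 0 0 0 0 0 0;0 0 0 0 0 -0.17 0;0 0 0 0 0 -0.17 0;0 0 0 0 0 -0.17 0;0 0 0 0 0 -0.17 0;0 0 0 0 0 -0.17 0;0 0 0 0 0 -0.17 0;0 0 0 0 0 -0.17 0;0 0 0 0 0 -0.02 0;0 0 0 0 0 0 0")

```text
clock: 36.12
ee_pos: [0.4472, -0.2809, 0.0783]
orientation: [180.0, -0.1, 9.8]
force: [-0.2, -6.4, -2.6]
width: 0.0099
grasp_force: 35.0
```

>>> step_arm(steps="0 0 0 0 0 0 0.3;0 0 0 0 0 0 1;0 0 0 0 0 0 1;0 0 0 0 0 0 1;0 0 0 0 0 0 1;0 0 0 0 0 0 1;0 0 -40 0 0 0 1;0 0 -60 0 0 0 1;0 0 -60 0 0 0 1;0 0 0 0 0 0 1;0 0 0 0 0 0 1")

```text
clock: 37.5
ee_pos: [0.4465, -0.2799, 0.2379]
orientation: [-179.9, -0.1, 9.9]
force: [-0.4, 0.0, -0.4]
width: 0.088
grasp_force: 0.0
```

```bash
cp k2.py k4.py; python3 - <<'E'
from mv import *
from h import *
s=arm.sense(); print(s["orientation"],s["force"],s["width"],s["clock"])
si=snapshot("side")
for l in ("cup_a","guest_cup","jar","steamer","mallet","key_grip"):
    for d in recognise(si,l): print(l,round(d["conf"],2),w(si,d["at"]))
g=cv2.cvtColor(si["image"],cv2.COLOR_RGB2HSV)[...,2][165:187,302:330]; print((g<45).astype(int))
E
```

```text
[-179.9416   -0.0536    9.8712] [-0.3936  0.0214 -0.4435] 0.08801244735938289 37.5
cup_a 0.89 [ 0.5094 -0.4854  0.0392]
cup_a 0.84 [ 0.6192 -0.3672  0.0447]
cup_a 0.81 [0.4199 0.2477 0.1815]
cup_a 0.66 [0.5432 0.2384 0.1822]
cup_a 0.55 [ 0.3288 -0.1034  0.0455]
guest_cup 0.7 [0.6685 0.226  0.166 ]
guest_cup 0.42 [0.5427 0.2483 0.066 ]
jar 0.84 [0.6211 0.0335 0.112 ]
steamer 0.57 [0.7686 0.0208 0.0563]
mallet 0.88 [ 0.7535 -0.3109  0.0227]
mallet 0.71 [0.5763 0.2672 0.0531]
key_grip 0.75 [ 0.446  -0.2778  0.0883]
[[0 0 0 0 0 0 0 0 0 0 0 0 0 0 0 0 0 0 0 0 0 0 0 0 0 0 0 0]
 [0 0 0 0 0 0 0 0 0 0 0 0 0 0 0 0 0 0 0 0 0 0 0 0 0 0 0 0]
 [0 0 0 0 0 0 0 0 0 0 0 0 0 0 0 0 0 0 0 0 0 0 0 0 0 0 0 0]
 [0 0 0 0 0 0 0 0 0 0 0 0 0 0 0 0 0 0 0 0 0 0 0 0 0 0 0 0]
 [0 0 0 0 0 0 0 0 0 0 0 0 0 0 0 0 0 0 0 0 0 0 0 0 0 0 0 0]
 [0 0 0 0 0 0 0 0 0 0 0 0 0 0 0 0 0 0 0 0 0 0 0 0 0 0 0 0]
 [0 0 0 0 0 0 0 0 0 0 0 0 0 0 0 0 0 0 0 0 0 0 0 0 0 0 0 0]
 [0 0 0 0 0 0 0 1 1 1 1 0 0 0 0 0 0 0 0 0 0 0 0 0 0 0 0 0]
 [0 0 0 0 0 0 0 0 0 1 1 1 1 1 1 1 1 1 1 1 0 0 0 0 0 0 0 0]
 [0 0 0 0 0 0 0 0 0 0 0 0 1 1 1 1 1 1 1 1 1 0 0 0 0 0 0 0]
 [0 0 0 0 0 0 1 0 0 0 0 1 1 1 1 1 1 1 1 1 1 0 0 0 0 0 0 0]
 [0 0 0 0 0 0 1 1 1 1 1 1 1 1 1 1 1 1 1 1 1 0 0 0 0 0 0 0]
 [0 0 0 0 0 0 1 1 1 1 1 1 1 1 1 1 1 1 1 1 1 0 0 0 0 0 0 0]
 [0 0 0 0 0 0 1 1 1 1 1 1 1 1 1 1 1 1 1 1 1 0 0 0 0 0 0 0]
 [0 0 0 0 0 0 1 1 1 1 1 1 1 1 1 1 1 1 1 1 1 0 0 0 0 0 0 0]
 [0 0 0 0 0 0 1 1 1 1 1 1 1 1 1 1 1 1 1 1 0 0 0 0 0 0 0 0]
 [0 0 0 0 0 0 1 1 1 1 1 1 1 1 1 1 1 1 1 1 0 0 0 0 0 0 0 0]
 [0 0 0 0 0 0 0 0 0 0 0 0 1 1 1 1 1 1 1 1 0 0 0 0 0 0 0 0]
 [0 0 0 0 0 0 0 0 0 0 0 0 0 0 0 0 0 0 0 0 0 0 0 0 0 0 0 0]
 [0 0 0 0 0 0 0 0 0 0 0 0 0 0 0 0 0 0 0 0 0 0 0 0 0 0 0 0]
 [0 0 0 0 0 0 0 0 0 0 0 0 0 0 0 0 0 0 0 0 0 0 0 0 0 0 0 0]
 [0 0 0 0 0 0 0 0 0 0 0 0 0 0 0 0 0 0 0 0 0 0 0 0 0 0 0 0]]
```

```bash
python3 -c "
from workcell import arm
print(arm.close_job())"
```

```text
the job is handed in; nothing more can be done
None
```

Both cups are upside down on the free pegs (green-banded on the middle peg, blue-banded on the near one). I turned the key to its stop, held it for about 1 s and let it spring back. I handed the job in at about 37.5 s of the 72 s, and no verdict came back.

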